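Change over the tube-brazing jig

TASK

Change the brazing jig over for the copper tube: slide the flat-topped rest of the last job off its studs and set it flat on the bench, and fit every V saddle on the bench to the jig plate, one at each end station and a third, if there is one, in the middle, by lowering its keyholes over the two stud heads, pin end towards the row of holes, and sliding it along until it locks fully home. Then drive each saddle's lock pin fully down with the hammer, never with the fingers, and put the hammer down on the bench clear of the jig. Last, lay the tube in the Vs, about central along the jig, and leave the tin and the grinding discs where they are.

Things in the scene. Friction and masses are not known exactly. Their poses are not given: they have to be found in the camera images.
- jig_plate: fixed grey plate 140 (x) x 300 (y) x 14 mm with three stations; origin: centre of its underside; +x to its rear edge. Each station is a row along x: 9 mm pin hole at x = -50 mm, headed studs at x = -34 and +30 mm (neck 5 mm, head 10 mm diameter; head from 7.5 to 12 mm above the plate). Low screw heads, 6 mm high, in the corners
- station_1 (a point): left end (jig y = +95 mm) station: point on the jig plate's top where a saddle's origin lies once it is locked home; axes as the jig plate's. The saddle goes down over the stud heads with its origin 14 mm to -x of this point (x axes parallel), then slides 14 mm to +x
- station_2 (a point): middle (jig y = 0) station: point on the jig plate's top where a saddle's origin lies once it is locked home; axes as the jig plate's. The saddle goes down over the stud heads with its origin 14 mm to -x of this point (x axes parallel), then slides 14 mm to +x
- station_3 (a point): right end (jig y = -95 mm) station: point on the jig plate's top where a saddle's origin lies once it is locked home; axes as the jig plate's. The saddle goes down over the stud heads with its origin 14 mm to -x of this point (x axes parallel), then slides 14 mm to +x
- saddle_a: steel V saddle, 0.25 kg (all alike; may be absent): plate x -66..54, y -22..22, 6 mm thick, and on it over the origin a block 28 (x) x 30 (y) x 30 mm high with a 90 degree V along y, 10 mm deep: grip it across y. Origin: plate's underside, under the V. 15 mm keyholes at x = -26 and +38, 7 mm slots running to -x, ending at x = -42.5 and +21.5 mm. Lock pin at x = -56
- saddle_b: steel V saddle, 0.25 kg (all alike; may be absent): plate x -66..54, y -22..22, 6 mm thick, and on it over the origin a block 28 (x) x 30 (y) x 30 mm high with a 90 degree V along y, 10 mm deep: grip it across y. Origin: plate's underside, under the V. 15 mm keyholes at x = -26 and +38, 7 mm slots running to -x, ending at x = -42.5 and +21.5 mm. Lock pin at x = -56
- saddle_c: steel V saddle, 0.25 kg (all alike; may be absent): plate x -66..54, y -22..22, 6 mm thick, and on it over the origin a block 28 (x) x 30 (y) x 30 mm high with a 90 degree V along y, 10 mm deep: grip it across y. Origin: plate's underside, under the V. 15 mm keyholes at x = -26 and +38, 7 mm slots running to -x, ending at x = -42.5 and +21.5 mm. Lock pin at x = -56
- pin_a: captive spring pin of saddle_a: head 11 mm diameter, 10 mm tall, shank 6 mm. Origin: on its axis, under the head; in the saddle's frame at x = -56, y = 0, z = 16 mm when up, z = 6 mm when fully driven (head down on the plate). Friction, about 8 N and some drag, holds it; it can go down only with the saddle home over the jig's pin hole
- pin_b: captive spring pin of saddle_b: head 11 mm diameter, 10 mm tall, shank 6 mm. Origin: on its axis, under the head; in the saddle's frame at x = -56, y = 0, z = 16 mm when up, z = 6 mm when fully driven (head down on the plate). Friction, about 8 N and some drag, holds it; it can go down only with the saddle home over the jig's pin hole
- pin_c: captive spring pin of saddle_c: head 11 mm diameter, 10 mm tall, shank 6 mm. Origin: on its axis, under the head; in the saddle's frame at x = -56, y = 0, z = 16 mm when up, z = 6 mm when fully driven (head down on the plate). Friction, about 8 N and some drag, holds it; it can go down only with the saddle home over the jig's pin hole
- flat_rest: left on the jig from the last job, unpinned, locked home at the middle station: a keyhole saddle, 0.25 kg, with the same plate, keyholes and origin as the V saddles, but with no lock pin and a plain flat-topped block 28 (x) x 30 (y) x 36 mm high. It slides 14 mm to -x of the jig before it can be lifted; while on the jig it stands in the tube's way
- hammer: club hammer, 0.5 kg, standing on one striking face on the bench: steel head 38 x 38 x 78 mm (axis z), wooden handle 22 mm wide (y) and 26 mm high, level at z = 39 mm, from the head to x = -175 mm. Origin: centre of the head's lower face. It balances about 10 mm from the origin towards the handle
- copper_pipe: loose straight copper tube, 15 mm outside diameter, 260 mm long, 0.1 kg, lying on the bench. Origin: middle of its axis; x along the tube. Seated in the Vs its axis lies 50.6 mm above the underside of the jig plate, at jig x = +6 mm, along jig y
- tin: bystander: round blue tin with lid, 71 mm diameter, 42 mm high, standing; origin at the centre of its underside
- discs: bystander: stack of three dark grinding discs, 114 mm diameter, 18 mm high, lying; origin at the centre of its underside

How it is judged:
By the outcome, as a careful person would: the job done as asked, in the order asked, and still so for the second after the job is handed in, with the robot touching nothing.
Of saddle_a, saddle_b, saddle_c only 2 to 3 are there at a start; the rules pass over those that are not, and their reading is None.
At some moment in a run one of saddle_a, saddle_b, saddle_c may be knocked a few centimetres aside while the robot is not near it.
It also fails if it takes over 208 s, if anything falls off the work surface, if the arm or the gripper's body presses on something with over 40 N, if the wrist force passes 120 N, or if a joint passes its speed limit or range.

ROBOT

A 7-joint arm with a two-finger parallel gripper is mounted at the origin on a cart in front of the work surface, level with it; the furniture and walls round the work are solid. World frame = base frame: x ahead of the robot, y to its left, z up, the work surface at z = 0. Lengths are in mm, angles in rad, forces in N, time in s.
With the tool pointing down it reaches from about 350 to 900 mm from the base axis. Payload 19.9 kg.
Tool frame: the origin (TCP) lies midway between the tips of the shut fingers; the grasp point (between the pads) lies 19 mm behind it; x points along the fingers, y is the direction in which the jaws open and shut, and the axes are right-handed (so a half turn about x gives the same grasp; the last joint's range is limited). The gripper opens to 85 mm and grips with 20 to 120 N. Pads are 22 mm wide; open, the fingers measure 114 mm over their backs; the gripper's body (76 mm by 85 mm) begins 54 mm behind the grasp point. The pads swing forward as they close: fully open they stand 13 mm farther back than shut.
Start: joints at [1.179, 0.417, -0.01, 1.614, 0.005, 1.111, -0.053], TCP at [214.188, -587.133, 231.26] pointing down, gripper open.
Joint ranges: [-2.81, 2.81], [-0.39, 2.02], [-1.27, 1.25], [0.06, 2.57], [-1.19, 4.33], [0.19, 2], [-2.82, 2.82]. Speed limits (rad/s): [1.89, 1.89, 2.39, 2.39, 3.01, 3.01, 3.01].

INTERFACE

Orientations are given as a unit quaternion [x, y, z, w].
In Python, from bench import arm, viewer gives the robot as it stands.
- The arm moves only by the shell command python3 -m inch 'ROWS'. ROWS is text: rows parted by semicolons, each of 7 numbers parted by spaces: the finger opening in m, from 0 to 0.0854, then the shift along the tool's x, y, z in m, then the turn, a rotation vector about the tool's x, y, z in degrees. In form: jaw tx ty tz rx ry rz; .... A call has 1 to 8 rows; each row shifts and turns the commanded pose from where the row before left it, along the tool's axes as they then stand; what a row does not reach is not made up. A row lasts 1/8 s, in which the tool goes at most 62.5 mm and 10.7 degrees, less where a joint would pass 70% of its speed; a pose out of reach is approached as far as the arm can. A call is refused whole if a number of a shift passes 0.0625 or a number of a turn 10.7, either way. A call with a gripper value outside its range is refused whole. The fingers move at their own pace and stop on an object; the grip force is fixed at half the most. Time passes only in rows, so rows that do not move let the fingers close. It gives the time, the measured TCP pose, the force and the opening at its end, in the units of the state.
- arm.read_state(): the state, without advancing time (a new reading comes with each control period).
- viewer.camera(name): name is "scene" or "top" or "wrist"; returns the picture (384x512x3 uint8, blue, green, red); there is no depth.
- viewer.calibration(name): a dict with "vfov" (degrees; the focal length in pixels is half the picture's height over the tangent of half this angle, whatever the lens; pixels are square), "cx", "cy" (the principal point, pixels), "cam_to_world" (4x4, takes a point from camera to world coordinates). Camera axes: x right, y up, looking along -z (the intrinsics and any distortion apply to the point x, -y, -z); pixel columns grow to the right and rows downward; lengths in mm; the calibration is good to about 2 mm. A picture is of the moment at which its call begins: read the wrist's pose just before it. calibration takes no time and is no camera call; for the wrist camera it gives the pose at the moment of the call.
- arm.hand_in(): hands the job in, once; it reports no verdict.
The state is a dict: "time_s": time; "joint_pos": joint angles; "qd": joint speeds; "joint_torque": joint torques, N m; "eef_pos": TCP position; "ee_rot": TCP orientation; "ft_force": force on the tool from outside, world axes, zero at the start; "moment": the same for the moment, N m; "opening": finger opening in mm.
Only numpy, scipy, OpenCV 4.12 (cv2) and the standard library are available. Lean on these libraries where they do the work, as an engineer would, in place of code of your own. Each camera call takes 0.05 s, during which the arm holds its last target. There are 200 camera calls.

## Working session

There is one attempt and no reset: what is moved stays moved. The work goes in short steps, Python scripts to look and compute and a shell command to move; the robot and the scene stay as the last step left them, time stands still between calls to the robot, and variables do not carry over. Pictures are saved under pics/ and viewed, about 12 in all and at most 16, crops included, and the job is handed in when it is done.

```bash
ls; mkdir -p pics
cat > h.py <<'E'
import numpy as np, cv2
from bench import arm, viewer
from scipy.spatial.transform import Rotation as R
def snap(cam,name):
    im=np.array(viewer.camera(cam)); cv2.imwrite(f'pics/{name}.png',im); return im
def K(c):
    f=192/np.tan(np.radians(c['vfov'])/2); return np.array([[f,0,c['cx']],[0,f,c['cy']],[0,0,1]])
def dist(c):
    d=c.get('dist',c.get('distortion')); return None if d is None else np.array(d,float)
def world(c,px,z):
    """pixels -> world points at height z"""
    T=np.array(c['cam_to_world']); p=cv2.undistortPoints(np.array(px,float).reshape(-1,1,2),K(c),dist(c)).reshape(-1,2)
    d=np.c_[p[:,0],-p[:,1],-np.ones(len(p))]@T[:3,:3].T; o=T[:3,3]
    return o+d*((np.asarray(z)-o[2])/d[:,2])[:,None]
def pix(c,P):
    T=np.array(c['cam_to_world']); q=(np.array(P,float).reshape(-1,3)-T[:3,3])@T[:3,:3]*[1,-1,-1]
    return cv2.projectPoints(q,np.zeros(3),np.zeros(3),K(c),dist(c))[0].reshape(-1,2)
E
python3 - <<'E'
from h import *
for n in ('top','scene'):
    im=snap(n,n+'0'); print(n,viewer.calibration(n))
a=cv2.imread('pics/top0.png');b=cv2.imread('pics/scene0.png')
cv2.imwrite('pics/t0.png',cv2.resize(a,(800,600),interpolation=cv2.INTER_CUBIC))
print(viewer.calibration('wrist')); print(arm.read_state())
E
```

```text
pics
top {'vfov': 47.59268357550199, 'cx': 260.52518343194464, 'cy': 189.42630341741742, 'cam_to_world': array([[ 1.45800157e-02,  9.95632671e-01, -9.22117527e-02,
         4.04645894e+02],
       [-9.99874316e-01,  1.50919263e-02,  4.85655795e-03,
        -5.17486766e+01],
       [ 6.22700075e-03,  9.21293545e-02,  9.95727576e-01,
         1.57230899e+03],
       [ 0.00000000e+00,  0.00000000e+00,  0.00000000e+00,
         1.00000000e+00]])}
scene {'vfov': 49.92344581706753, 'cx': 253.31368728736643, 'cy': 193.48534799960296, 'cam_to_world': array([[-8.98817596e-01,  2.19479940e-01, -3.79414661e-01,
         3.86529261e+01],
       [-4.38210752e-01, -4.30370741e-01,  7.89146604e-01,
         1.05870107e+03],
       [ 9.91288053e-03,  8.75562437e-01,  4.83003264e-01,
         7.21296867e+02],
       [ 0.00000000e+00,  0.00000000e+00,  0.00000000e+00,
         1.00000000e+00]])}
{'vfov': 60.09048705787844, 'cx': 257.7579115623315, 'cy': 190.22009848905205, 'cam_to_world': array([[ 3.42604371e-01,  8.99633616e-01,  2.70705748e-01,
         2.82410362e+02],
       [-9.39475729e-01,  3.2
[... 239 characters left out ...]
0.1, 'joint_pos': array([ 1.17954147,  0.41792965, -0.01032921,  1.61411886,  0.00469283,
        1.11069679, -0.05299516]), 'qd': array([-6.63759909e-04, -1.87278700e-03,  3.15496647e-04,  9.09761634e-05,
       -1.00204872e-03, -4.21838469e-05, -2.07360274e-03]), 'joint_torque': array([ 1.70163876e-03, -8.65818429e+01,  6.80197366e-01, -4.35637629e+01,
        1.91705895e-02,  4.99322370e-03, -5.50874529e-05]), 'eef_pos': array([ 214.06636483, -586.85976809,  230.71105722]), 'ee_rot': array([-0.69622606, -0.12342723,  0.69641338, -0.12265153]), 'ft_force': array([-0.21113713,  0.68021956, -0.23446848]), 'moment': array([-0.03802931, -0.01151272, -0.02953459]), 'opening': 85.41825268109402}
```

View pics/t0.png

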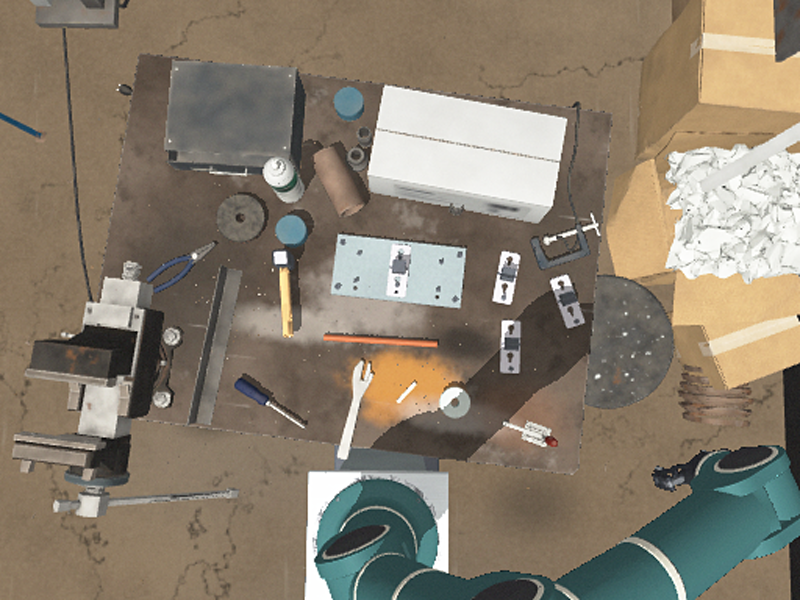

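View pics/scene0.png

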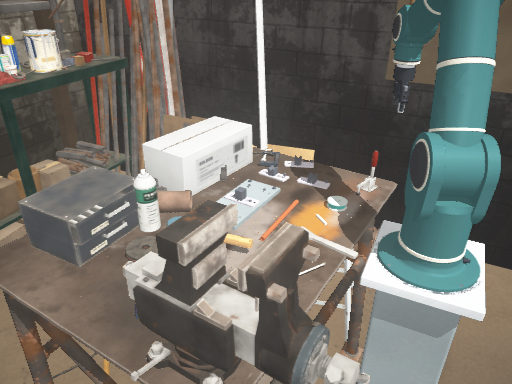

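The top view shows the jig at about (398,270), with the flat rest in the middle. Three saddles lie to the right, at (508,277), (567,301) and (511,346). The hammer is at (285,290), the tube at (381,340), the tin at (290,230) and the discs at (241,217). I'll zoom in on the working area.

Run:
```python
from h import *
a=cv2.imread('pics/top0.png')
c=a[145:245,205:380]; cv2.imwrite('pics/t1.png',cv2.resize(c,None,fx=4.5,fy=4.5,interpolation=cv2.INTER_CUBIC))
```

```text
(no output)
```

View pics/t1.png

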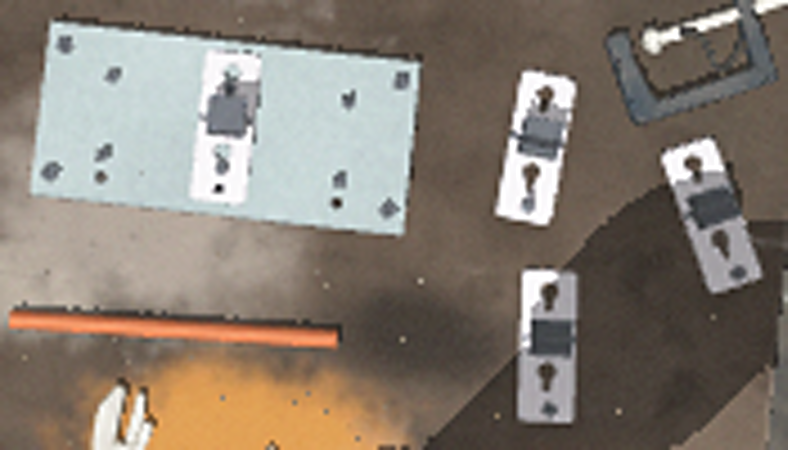

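Jig corners in the crop are (50,20), (420,60), (405,236) and (32,193), and all three saddles have their pin end towards the robot. Next I'll turn these into world poses.

Run:
```python
from h import *
c=viewer.calibration('top')
cr=lambda p:(np.array(p)+.5)/4.5-.5+[205,145]
fu=lambda p:(np.array(p)+.5)/1.5625-.5
def rect(n,p,z):
    w=world(c,cr(p),z); m=w.mean(0); u=(w[0]+w[1]-w[2]-w[3])/2; v=(w[0]+w[3]-w[1]-w[2])/2
    th=np.degrees(np.arctan2(u[1],u[0])); o=m+6*u/np.linalg.norm(u)
    print(n,'centre',m.round(1),'origin',o.round(1),'yaw',th.round(1),np.degrees(np.arctan2(-v[0],v[1])).round(1),'size',np.linalg.norm(u[:2]).round(),np.linalg.norm(v[:2]).round(),'r',np.hypot(*o[:2]).round())
rect('jig',[(50,20),(420,60),(405,236),(32,193)],14)
rect('flat',[(205,50),(263,56),(246,206),(190,199)],20)
rect('s1',[(522,70),(577,76),(550,224),(496,214)],6)
rect('s2',[(660,152),(712,138),(762,278),(712,293)],6)
rect('s3',[(521,268),(577,270),(574,424),(517,420)],6)
print('tube',world(c,cr([(10,318),(338,338)]),7.5).round(1))
print('hammer head, end',world(c,fu([(281,257)]),78).round(1),world(c,fu([(289,335)]),52).round(1))
print('tin',world(c,fu([(290,228)]),42).round(1),'discs',world(c,fu([(241,217)]),18).round(1))
print('box front bottom',world(c,fu([(368,192),(545,220)]),0).round(1), 'clamp',world(c,fu([(532,240),(540,268),(592,255)]),10).round(1))
s=arm.read_state(); print(R.from_quat(s['ee_rot']).as_matrix().round(3))
```

```text
jig centre [608.8 -38.5  14. ] origin [614.8 -39.   14. ] yaw -4.5 -5.5 size 142.0 300.0 r 616.0
flat centre [607.6 -38.   20. ] origin [613.5 -38.6  20. ] yaw -5.2 -5.7 size 121.0 46.0 r 615.0
s1 centre [ 598.4 -288.1    6. ] origin [ 604.3 -289.1    6. ] yaw -10.1 -7.5 size 121.0 44.0 r 670.0
s2 centre [ 544.5 -429.     6. ] origin [ 550.2 -427.     6. ] yaw 19.6 16.7 size 120.0 43.0 r 696.0
s3 centre [ 438.2 -297.     6. ] origin [ 444.2 -297.2    6. ] yaw -1.3 -2.2 size 122.0 45.0 r 534.0
tube [[ 453.5  131.8    7.5]
 [ 441.5 -129.8    7.5]]
hammer head, end [[626.1 222.1  78. ]] [[454.7 203.5  52. ]]
tin [[698.4 210.3  42. ]] discs [[727.1 328.6  18. ]]
box front bottom [[ 795.3   36.8    0. ]
 [ 735.  -380.     0. ]] clamp [[ 685.2 -347.5   10. ]
 [ 619.8 -365.9   10. ]
 [ 652.1 -486.9   10. ]]
[[-0.     0.343 -0.939]
 [ 0.001 -0.939 -0.343]
 [-1.    -0.001  0.   ]]
```

```bash
cat >> h.py <<'E'
def go(xyz,yaw):
    """print turn about tool x, then shift in turned tool axes, to reach xyz with tool yaw (deg, tool -z along object x)"""
    s=arm.read_state(); y=np.radians(yaw)
    T=np.array([[0,np.sin(y),-np.cos(y)],[0,-np.cos(y),-np.sin(y)],[-1,0,0]])
    M=R.from_quat(s['ee_rot']).as_matrix()
    rv=np.degrees(R.from_matrix(M.T@T).as_rotvec()); d=T.T@(np.array(xyz)-s['eef_pos'])/1000
    print('turn',rv.round(2),'shift',d.round(4),'t',round(s['time_s'],2))
def st():
    s=arm.read_state(); M=R.from_quat(s['ee_rot']).as_matrix()
    print('t',round(s['time_s'],2),'tcp',s['eef_pos'].round(1),'yaw',np.degrees(np.arctan2(M[0,1],-M[1,1])).round(2),'F',s['ft_force'].round(1),'open',s['opening'].round(1))
E
python3 -c "
from h import *
go([634,-39,230],-5.3)"
```

```text
turn [2.534e+01 2.000e-02 6.000e-02] shift [ 0.0007 -0.5843 -0.3675] t 0.1
```

```bash
python3 -m inch '0.085 0 -0.02 -0.012 8.45 0 0; 0.085 0 -0.03 -0.019 8.45 0 0; 0.085 0 -0.043 -0.027 8.44 0 0; 0.085 0 -0.043 -0.027 0 0 0; 0.085 0 -0.043 -0.027 0 0 0; 0.085 0 -0.043 -0.027 0 0 0; 0.085 0 -0.043 -0.027 0 0 0; 0.085 0 -0.043 -0.027 0 0 0'; python3 -m inch '0.085 0 -0.043 -0.027 0 0 0; 0.085 0 -0.043 -0.027 0 0 0; 0.085 0 -0.043 -0.027 0 0 0; 0.085 0 -0.043 -0.027 0 0 0; 0.085 0 -0.03 -0.02 0 0 0; 0.085 0 -0.01 -0.01 0 0 0; 0.085 0 0 0 0 0 0'; python3 -c "
from h import *
st();go([634,-39,230],-5.3)"
```

```text
time_s: 1.1
eef_pos: [410.7, -283.5, 231.2]
ee_rot: [-0.706, 0.033, 0.706, 0.033]
ft_force: [1.2, -0.4, -0.2]
opening: 84.3
time_s: 1.98
eef_pos: [567.0, -86.7, 230.9]
ee_rot: [-0.706, 0.032, 0.707, 0.033]
ft_force: [-0.4, -0.4, -0.4]
opening: 84.5Traceback (most recent call last):
  File "<string>", line 3, in <module>
    st();go([634,-39,230],-5.3)
    ~~^^
  File "h.py", line 27, in st
    print('t',round(s['time_s'],2),'tcp',s['eef_pos'].round(1),'yaw',np.degrees(np.arctan2(M[0,1],-M[1,1])).round(2),'F',s['ft_force'].round(1),'open',s['opening'].round(1))
                                                                                                                                                       ^^^^^^^^^^^^^^^^^^
AttributeError: 'float' object has no attribute 'round'
```

```bash
sed -i "s/s\['opening'\].round(1)/round(float(s['opening']),1)/" h.py; python3 -m inch '0.085 0 -0.014 -0.02 0 0 0; 0.085 0 -0.014 -0.022 0 0 0; 0.085 0 -0.014 -0.02 0 0 0; 0.085 0 0 0 0 0 0; 0.085 0 0 0 0 0 0'
python3 - <<'E'
from h import *
st(); c=viewer.calibration('wrist'); im=snap('wrist','w1')
cv2.imwrite('pics/w1b.png',cv2.resize(im,(800,600),interpolation=cv2.INTER_CUBIC))
np.save('c_w1.npy',c,allow_pickle=True); print(c)
E
```

```text
time_s: 2.6
eef_pos: [631.8, -52.1, 231.2]
ee_rot: [-0.706, 0.033, 0.707, 0.033]
ft_force: [-0.4, 0.5, -0.7]
opening: 85.2
t 2.6 tcp [631.8 -52.1 231.2] yaw -5.38 F [-0.4  0.5 -0.7] open 85.2
{'vfov': 60.09048705787844, 'cx': 257.7579115623315, 'cy': 190.22009848905205, 'cam_to_world': array([[-9.39633510e-02,  9.53311236e-01,  2.86999262e-01,
         7.04274446e+02],
       [-9.95575454e-01, -8.97904147e-02, -2.76983104e-02,
        -5.94353705e+01],
       [-6.35327724e-04, -2.88332047e-01,  9.57530275e-01,
         3.73660006e+02],
       [ 0.00000000e+00,  0.00000000e+00,  0.00000000e+00,
         1.00000000e+00]])}
```

View pics/w1b.png

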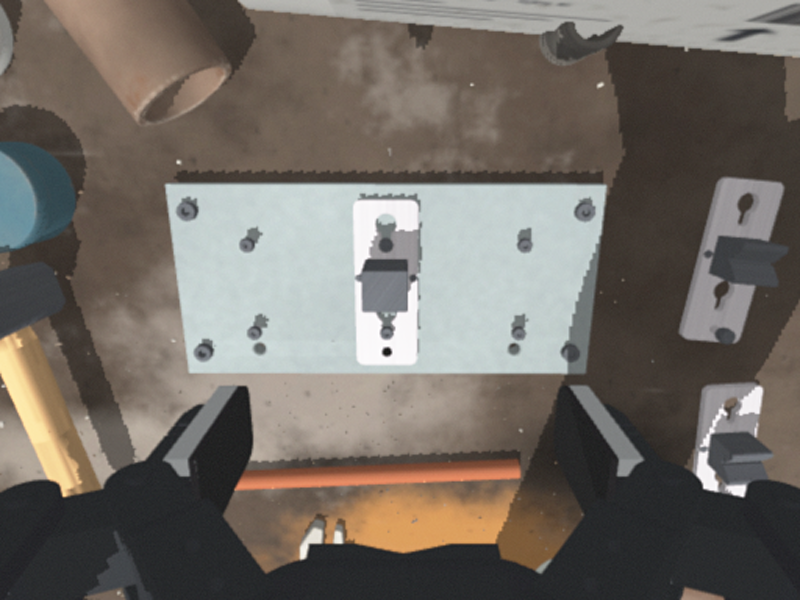

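The wrist view shows the jig plate with corners (166,184), (606,184), (586,373) and (188,373), plus the studs and holes. The flat rest is at x≈387, saddle s1 at (735,260), s3 below it, and part of the hammer is visible at left.

```bash
cat >> h.py <<'E'
from scipy.optimize import least_squares
def fit(c,px,loc,z,p0,sc=1.5625):
    """planar pose (x,y,yaw deg) fitting local points (x,y,zlocal)+z to view pixels"""
    px=(np.array(px,float)+.5)/sc-.5; loc=np.array(loc,float)
    def P(p):
        t=np.radians(p[2]); r=np.array([[np.cos(t),-np.sin(t)],[np.sin(t),np.cos(t)]])
        return np.c_[loc[:,:2]@r.T+p[:2],loc[:,2]+z]
    r=least_squares(lambda p:(pix(c,P(p))-px).ravel(),p0,loss='soft_l1')
    print('pose',r.x.round(1),'res px',(pix(c,P(r.x))-px).round(1).tolist()); return r.x
SADC=[(54,22,6),(54,-22,6),(-66,-22,6),(-66,22,6)]
E
python3 - <<'E'
from h import *
c=np.load('c_w1.npy',allow_pickle=True).item()
px=[(166,184),(606,184),(586,373),(188,373),(260,349),(514,349),(254,333),(518,333),(247,245),(525,244)]
loc=[(70,150,14),(70,-150,14),(-70,-150,14),(-70,150,14),(-50,95,14),(-50,-95,14),(-34,95,25),(-34,-95,25),(30,95,25),(30,-95,25)]
j=fit(c,px,loc,0,[609,-38,-5])
fit(c,[(353,199),(419,199),(417,364),(357,364),(361,275),(409,275),(407,311),(364,311)],SADC+[(14,15,42),(14,-15,42),(-14,-15,42),(-14,15,42)],14,[614,-39,-5])
fit(c,[(722,177),(785,183),(738,343),(680,332)],SADC,0,[604,-289,-9])
E
```

```text
pose [608.  -38.2  -5.4] res px [[-0.7, 0.0], [0.2, 0.1], [-0.4, -0.1], [0.8, -0.2], [-0.1, -0.5], [0.3, -0.5], [-0.0, 0.2], [0.6, 0.2], [-0.5, 0.1], [0.0, 0.8]]
pose [614.1 -39.1  -5.6] res px [[0.4, 0.4], [-0.1, 0.6], [-0.1, -0.1], [0.3, -0.2], [-0.0, -3.1], [-0.3, -3.0], [0.9, 1.0], [-1.4, 0.9]]
pose [ 603.3 -288.7  -10.5] res px [[0.4, -0.4], [-0.1, -0.5], [-0.5, -0.1], [0.2, 3.9]]
```

Run:
```python
from h import *
go([614.1,-38.9,28],-5.4)
```

```text
turn [ 0.01  0.02 -0.04] shift [ 0.2033 -0.0114  0.0189] t 2.65
```

```bash
python3 -m inch '0.085 0.02 -0.004 0.006 0 0 0; 0.085 0.04 -0.004 0.007 0 0 0; 0.085 0.04 -0.0034 0.0059 0 0 0; 0.085 0.04 0 0 0 0 0; 0.085 0.035 0 0 0 0 0; 0.085 0.02 0 0 0 0 0; 0.085 0.0083 0 0 0 0 0; 0.085 0 0 0 0 0 0'; python3 -c "
from h import *
go([614.1,-38.9,28],-5.4);st()"
```

```text
time_s: 3.65
eef_pos: [615.1, -37.6, 28.4]
ee_rot: [0.706, -0.033, -0.706, -0.033]
ft_force: [0.6, -0.2, 1.0]
opening: 84.9
turn [ 0.09 -0.02  0.  ] shift [0.0004 0.0014 0.0009] t 3.65
t 3.65 tcp [615.1 -37.6  28.4] yaw -5.31 F [ 0.6 -0.2  1. ] open 84.9
```

```bash
python3 -m inch '0.085 0 0.0014 0.0009 0 0 0; 0.02 0 0 0 0 0 0; 0.02 0 0 0 0 0 0; 0.02 0 0 0 0 0 0; 0.02 0 0 0 0 0 0; 0.02 0 0 0 0 0 0; 0.02 0 0 0 0 0 0'; python3 -c "
from h import *
st()"
```

```text
time_s: 4.53
eef_pos: [614.1, -38.8, 28.3]
ee_rot: [0.706, -0.033, -0.706, -0.033]
ft_force: [-1.9, 0.0, 6.3]
opening: 29.2
t 4.53 tcp [614.1 -38.8  28.3] yaw -5.3 F [-1.9  0.   6.3] open 29.2
```

```bash
python3 -m inch '0.02 0 0 0.0035 0 0 0; 0.02 0 0 0.0035 0 0 0; 0.02 0 0 0.0035 0 0 0; 0.02 0 0 0.0035 0 0 0; 0.02 0 0 0 0 0 0'; python3 -m inch '0.02 -0.003 0 0 0 0 0; 0.02 -0.003 0 0 0 0 0; 0.02 -0.004 0 0 0 0 0; 0.02 -0.005 0 0 0 0 0'; python3 -c "
from h import *
st()
go([470,-210,120],-5.4)"
```

```text
time_s: 5.15
eef_pos: [599.8, -37.4, 28.3]
ee_rot: [0.706, -0.033, -0.706, -0.033]
ft_force: [-0.3, 0.2, 9.0]
opening: 28.9
time_s: 5.65
eef_pos: [599.8, -37.4, 43.1]
ee_rot: [-0.706, 0.033, 0.707, 0.033]
ft_force: [-0.3, -0.9, -2.9]
opening: 29.3
t 5.65 tcp [599.8 -37.4  43.1] yaw -5.3 F [-0.3 -0.9 -2.9] open 29.3
turn [0.1  0.02 0.  ] shift [-0.0769  0.184   0.113 ] t 5.65
```

```bash
python3 -m inch '0.02 -0.02 0 0 0 0 0; 0.02 -0.02 0.01 0.006 0 0 0; 0.02 0 0.03 0.02 0 0 0; 0.02 0 0.035 0.024 0 0 0; 0.02 0 0.035 0.024 0 0 0; 0.02 0 0.035 0.022 0 0 0; 0.02 0 0.02 0.012 0 0 0; 0.02 0.02 0.009 0.005 0 0 0'; python3 -m inch '0.02 0.02 0 0 0 0 0; 0.02 0.013 0 0 0 0 0; 0.02 0 0 0 0 0 0'; python3 -c "
from h import *
st()
go([470,-200,15],-5.4)"
```

```text
time_s: 6.65
eef_pos: [471.7, -202.2, 65.1]
ee_rot: [0.707, -0.034, -0.705, -0.033]
ft_force: [0.9, -0.3, -3.2]
opening: 29.2
time_s: 7.02
eef_pos: [471.3, -200.0, 29.9]
ee_rot: [-0.706, 0.032, 0.707, 0.033]
ft_force: [-0.4, 0.3, -3.6]
opening: 28.9
t 7.03 tcp [ 471.3 -200.    29.9] yaw -5.27 F [-0.4  0.3 -3.6] open 28.9
turn [0.13 0.05 0.02] shift [0.0149 0.0001 0.0013] t 7.03
```

```bash
python3 -m inch '0.02 0.008 0 0 0 0 0; 0.02 0.005 0 0 0 0 0; 0.02 0.002 0 0 0 0 0; 0.02 0.001 0 0 0 0 0; 0.045 0 0 0 0 0 0; 0.05 0 0 0 0 0 0;0.05 0 0 0 0 0 0;0.055 -0.01 0 0 0 0 0'; python3 -m inch '0.06 -0.025 0 0 0 0 0; 0.085 -0.04 0 0 0 0 0; 0.085 -0.045 0.015 -0.01 0 0 0; 0.085 -0.045 0.025 -0.02 0 0 0; 0.085 -0.03 0.035 -0.02 0 0 0; 0.085 -0.02 0.035 -0.02 0 0 0; 0.085 0 0.02 -0.01 0 0 0;0.085 0 0 0 0 0 0'
python3 - <<'E'
from h import *
st(); c=viewer.calibration('wrist'); im=snap('wrist','w2')
cv2.imwrite('pics/w2b.png',cv2.resize(im,(800,600),interpolation=cv2.INTER_CUBIC))
np.save('c_w2.npy',c,allow_pickle=True)
E
```

```text
time_s: 8.02
eef_pos: [471.0, -200.1, 23.9]
ee_rot: [-0.706, 0.032, 0.707, 0.033]
ft_force: [-0.6, 0.8, 0.4]
opening: 55.5
time_s: 9.02
eef_pos: [538.8, -338.4, 229.3]
ee_rot: [0.706, -0.033, -0.706, -0.033]
ft_force: [0.3, 0.2, -0.6]
opening: 84.9
t 9.03 tcp [ 538.8 -338.4  229.3] yaw -5.4 F [ 0.3  0.2 -0.6] open 84.9
```

View pics/w2b.png

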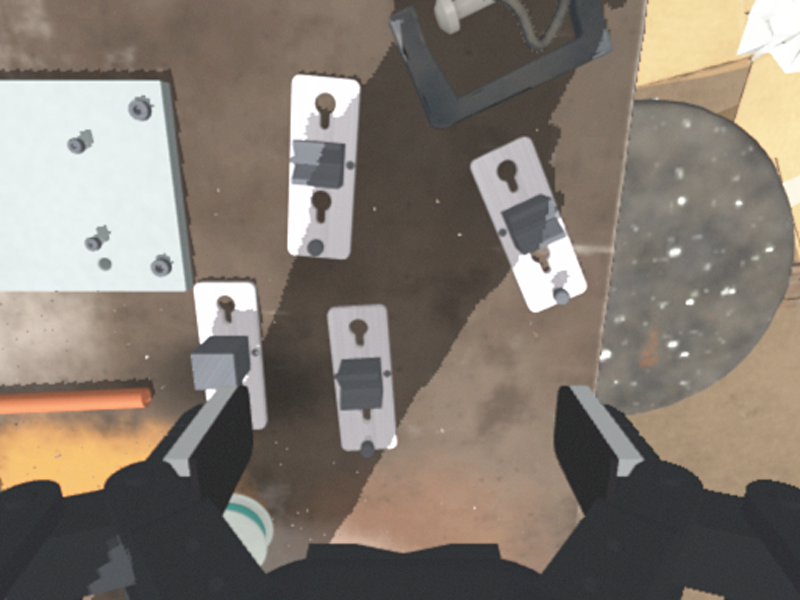

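The flat rest is standing flat on the bench at (230,350). All three saddles are clearly seen: s1 at (322,165), s2 at (530,225) and s3 at (362,378).

Run:
```python
from h import *
c=np.load('c_w2.npy',allow_pickle=True).item()
L=SADC+[(38,0,6),(-56,0,25)]
fit(c,[(293,75),(361,79),(350,259),(288,254),(325,103),(316,246)],L,0,[604,-289,-9])
fit(c,[(470,163),(527,137),(588,292),(533,312),(507,171),(562,296)],L,0,[550,-427,19])
s3=fit(c,[(328,307),(387,304),(397,448),(342,452),(358,328),(368,449)],L,0,[444,-297,-1])
fit(c,[(166,79),(193,291)],[(70,-150,14),(-70,-150,14)],0,[608,-38,-5.4])
go([s3[0],s3[1],13],s3[2])
```

```text
pose [ 603.2 -289.9  -10.3] res px [[-0.1, -0.9], [-0.5, 0.5], [-0.0, -0.1], [0.5, -0.2], [0.4, -0.2], [-0.2, 1.1]]
pose [ 549.5 -427.5   19.9] res px [[-1.1, 0.3], [1.0, -1.5], [0.1, -1.4], [-0.6, 1.3], [0.0, 0.0], [0.5, 1.1]]
pose [ 444.  -298.7   -2. ] res px [[-0.3, 0.8], [-0.1, 0.6], [-0.0, -0.9], [0.4, -1.6], [0.6, -0.7], [-0.5, 1.1]]
pose [606.7 -42.4  -5. ] res px [[0.0, 0.4], [-0.0, -0.6]]
turn [-3.32  0.01  0.02] shift [ 0.2161 -0.0351  0.0961] t 9.07
```

```bash
python3 -m inch '0.085 0.015 -0.008 0.02 -3.3 0 0; 0.085 0.02 -0.01 0.028 0 0 0; 0.085 0.03 -0.01 0.028 0 0 0; 0.085 0.04 -0.007 0.02 0 0 0; 0.085 0.04 0 0 0 0 0; 0.085 0.03 0 0 0 0 0; 0.085 0.02 0 0 0 0 0; 0.085 0 0 0 0 0 0'; python3 -c "
from h import *
st();go([444,-298.7,13],-2)"
```

```text
time_s: 10.07
eef_pos: [444.1, -296.3, 33.3]
ee_rot: [-0.706, 0.011, 0.708, 0.013]
ft_force: [-0.1, 0.8, 0.1]
opening: 85.1
t 10.07 tcp [ 444.1 -296.3   33.3] yaw -1.94 F [-0.1  0.8  0.1] open 85.1
turn [0.06 0.11 0.09] shift [ 0.0203  0.0024 -0.    ] t 10.07
```

```bash
python3 -m inch '0.085 0.012 0.0024 0 0 0 0; 0.085 0.0083 0 0 0 0 0; 0.04 0 0 0 0 0 0; 0.02 0 0 0 0 0 0; 0.02 0 0 0 0 0 0; 0.02 0 0 0 0 0 0; 0.02 0 0 0 0 0 0; 0.02 0 0 0 0 0 0'; python3 -c "
from h import *
st()"; python3 -m inch '0.02 -0.02 0 0 0 0 0; 0.02 -0.03 0 0 0 0 0; 0.02 -0.03 0 0 0 0 0; 0.02 0 0 0 0 0 0'; python3 -c "
from h import *
st()
t=np.radians(-5.4); r=np.array([[np.cos(t),-np.sin(t)],[np.sin(t),np.cos(t)]])
for y in (95,0,-95):
  p=np.array([608,-38.2])+r@[6-14,y]; print('lower at',p)
p=np.array([608,-38.2])+r@[-8,95]
go([p[0],p[1],60],-5.35)"
```

```text
time_s: 11.08
eef_pos: [445.0, -300.2, 14.2]
ee_rot: [0.707, -0.012, -0.707, -0.012]
ft_force: [-1.2, 0.8, 6.0]
opening: 28.7
t 11.07 tcp [ 445.  -300.2   14.2] yaw -2.0 F [-1.2  0.8  6. ] open 28.7
time_s: 11.58
eef_pos: [445.6, -300.7, 95.6]
ee_rot: [0.708, -0.013, -0.706, -0.012]
ft_force: [0.4, 0.1, -2.4]
opening: 28.6
t 11.57 tcp [ 445.6 -300.7   95.6] yaw -2.01 F [ 0.4  0.1 -2.4] open 28.6
lower at [608.97579405  57.13125314]
lower at [600.03550428 -37.44713349]
lower at [ 591.09521452 -132.02552013]
turn [ 3.34 -0.16 -0.1 ] shift [ 0.0356 -0.3715 -0.1293] t 11.57
```

```bash
python3 -m inch '0.02 0 -0.02 -0.007 3.34 0 0; 0.02 0 -0.04 -0.014 0 0 0; 0.02 0 -0.045 -0.0156 0 0 0; 0.02 0 -0.045 -0.0156 0 0 0; 0.02 0 -0.045 -0.0156 0 0 0; 0.02 0 -0.045 -0.0156 0 0 0; 0.02 0 -0.045 -0.0156 0 0 0; 0.02 0 -0.04 -0.014 0 0 0'; python3 -m inch '0.02 0.01 -0.03 -0.0117 0 0 0; 0.02 0.01 -0.0165 -0.0057 0 0 0; 0.02 0 0 0 0 0 0; 0.02 0 0 0 0 0 0'
python3 - <<'E'
from h import *
st(); go([610,57.1,60],-5.35)
c=viewer.calibration('wrist'); im=snap('wrist','w3')
cv2.imwrite('pics/w3b.png',cv2.resize(im,(800,600),interpolation=cv2.INTER_CUBIC))
np.save('c_w3.npy',c,allow_pickle=True)
E
```

```text
time_s: 12.58
eef_pos: [586.3, 15.2, 92.5]
ee_rot: [-0.706, 0.033, 0.707, 0.033]
ft_force: [0.6, -0.2, -3.4]
opening: 28.9
time_s: 13.08
eef_pos: [607.6, 56.7, 73.4]
ee_rot: [-0.706, 0.034, 0.707, 0.033]
ft_force: [-0.5, -0.8, -2.6]
opening: 28.8
t 13.07 tcp [607.6  56.7  73.4] yaw -5.41 F [-0.5 -0.8 -2.6] open 28.8
turn [-0.06  0.04 -0.04] shift [ 0.0134 -0.0006 -0.0024] t 13.07
```

View pics/w3b.png

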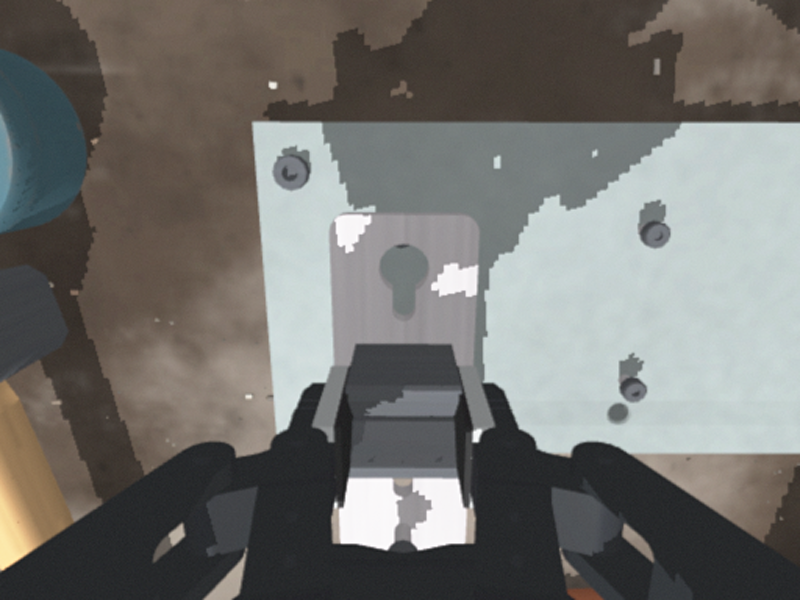

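The held saddle's keyhole is at (403,266), with the jig's rear-left corner at (253,122) and the middle studs at (655,234) and (633,390). I'll measure the saddle relative to the jig in this one view.

Run:
```python
from h import *
c=np.load('c_w3.npy',allow_pickle=True).item()
j=fit(c,[(253,122),(655,233),(633,389),(617,413),(291,170)],[(70,150,14),(30,0,26),(-34,0,26),(-50,0,14),(60,140,20)],0,[608,-38,-5.4])
s=fit(c,[(330,213.5),(479.5,213.5),(404,267),(404,318)],[(54,22,6),(54,-22,6),(38,0,6),(21.5,0,6)],59.2,[608,57,-5.4])
t=np.radians(-j[2]); r=np.array([[np.cos(t),-np.sin(t)],[np.sin(t),np.cos(t)]])
print('saddle in jig',r@(s[:2]-j[:2]), s[2]-j[2]); 
t=np.radians(5.4); r=np.array([[np.cos(t),-np.sin(t)],[np.sin(t),np.cos(t)]])
print('vs old jig',r@(s[:2]-[608,-38.2])); st()
```

```text
pose [608.4 -37.8  -5.4] res px [[-1.9, 0.1], [1.1, 1.3], [1.0, 1.9], [0.7, -0.3], [-10.1, -12.4]]
pose [606.5  56.1  -5.5] res px [[-1.1, -0.4], [0.6, -0.2], [0.2, -0.0], [0.1, 0.8]]
saddle in jig [-10.67579202  93.32718598] -0.17932425491707704
vs old jig [-10.39993125  93.73825902]
t 13.12 tcp [607.7  56.6  73.7] yaw -5.43 F [-0.5  0.1 -2.4] open 28.8
```

```bash
python3 -m inch '0.02 0.01 -0.001 -0.0025 0 0 0; 0.02 0.01 0 0 0 0 0; 0.02 0.01 0 0 0 0 0; 0.02 0.006 0 0 0 0 0; 0.02 0.003 0 0 0 0 0; 0.02 0.003 0 0 0 0 0; 0.02 0 0 0 0 0 0'; python3 -m inch '0.02 0.002 0 0 0 0 0; 0.02 0.001 0 0 0 0 0; 0.02 0 0 0 0 0 0'; python3 -c "
from h import *
st()"
```

```text
time_s: 14.0
eef_pos: [610.6, 58.9, 31.6]
ee_rot: [-0.706, 0.033, 0.706, 0.033]
ft_force: [-0.4, 0.2, -2.3]
opening: 28.6
time_s: 14.38
eef_pos: [610.5, 58.9, 28.6]
ee_rot: [-0.706, 0.033, 0.706, 0.033]
ft_force: [-1.0, -0.2, -1.8]
opening: 28.7
t 14.38 tcp [610.5  58.9  28.6] yaw -5.34 F [-1.  -0.2 -1.8] open 28.7
```

```bash
python3 -m inch '0.02 0 0.0012 0 0 0 0; 0.02 0 0 -0.003 0 0 0; 0.02 0 0 -0.003 0 0 0; 0.02 0 0 -0.003 0 0 0; 0.02 0 0 -0.003 0 0 0; 0.02 0 0 0 0 0 0'; python3 -c "
from h import *
st()"; python3 -m inch '0.02 0 0 -0.001 0 0 0; 0.02 0 0 -0.001 0 0 0; 0.02 0 0 0 0 0 0'; python3 -m inch '0.02 0 0 -0.001 0 0 0;  0.02 0 0 0 0 0 0'
```

```text
time_s: 15.12
eef_pos: [622.6, 56.6, 28.6]
ee_rot: [-0.706, 0.033, 0.706, 0.033]
ft_force: [-0.6, -0.2, -3.1]
opening: 28.7
t 15.12 tcp [622.6  56.6  28.6] yaw -5.34 F [-0.6 -0.2 -3.1] open 28.7
time_s: 15.5
eef_pos: [624.4, 56.4, 28.7]
ee_rot: [-0.706, 0.033, 0.706, 0.033]
ft_force: [0.3, 0.9, -1.9]
opening: 28.6
time_s: 15.75
eef_pos: [625.1, 56.4, 28.6]
ee_rot: [-0.706, 0.033, 0.707, 0.033]
ft_force: [-1.8, -0.3, -2.1]
opening: 28.3
```

```bash
python3 -m inch '0.02 0 0 -0.001 0 0 0;  0.02 0 0 0 0 0 0';python3 -m inch '0.02 0 0 -0.001 0 0 0;  0.02 0 0 0 0 0 0'
```

```text
time_s: 16.0
eef_pos: [625.3, 56.4, 28.4]
ee_rot: [-0.706, 0.033, 0.707, 0.033]
ft_force: [-8.9, 1.1, 3.1]
opening: 28.8
time_s: 16.25
eef_pos: [625.5, 56.4, 28.4]
ee_rot: [-0.705, 0.033, 0.708, 0.033]
ft_force: [-16.1, 0.8, 8.2]
opening: 28.7
```

```bash
python3 -m inch '0.02 0 0 0.0017 0 0 0; 0.055 0 0 0 0 0 0; 0.055 0 0 0 0 0 0; 0.055 0 0 0 0 0 0; 0.06 -0.01 0 0 0 0 0; 0.085 -0.03 0 0 0 0 0; 0.085 -0.04 0 0 0 0 0; 0.085 -0.04 0 0 0 0 0'; python3 -c "
from h import *
st();go([603.2,-289.9,130],-10.4)"
```

```text
time_s: 17.25
eef_pos: [625.7, 56.4, 150.7]
ee_rot: [0.706, -0.033, -0.706, -0.033]
ft_force: [0.7, -0.2, -0.4]
opening: 85.0
t 17.25 tcp [625.7  56.4 150.7] yaw -5.33 F [ 0.7 -0.2 -0.4] open 85.0
turn [ 5.07 -0.02  0.01] shift [ 0.0207  0.3446 -0.0404] t 17.25
```

```bash
python3 -m inch '0.085 -0.01 0.02 -0.002 5.07 0 0; 0.085 -0.01 0.04 -0.004 0 0 0; 0.085 0 0.045 -0.005 0 0 0; 0.085 0 0.045 -0.005 0 0 0; 0.085 0 0.045 -0.005 0 0 0; 0.085 0 0.045 -0.005 0 0 0; 0.085 0 0.045 -0.005 0 0 0; 0.085 0 0.03 -0.005 0 0 0'; python3 -m inch '0.085 0 0.03 -0.0044 0 0 0; 0.085 0 0.02 0 0 0 0; 0.085 0 0 0 0 0 0; 0.085 0 0 0 0 0 0'
python3 - <<'E'
from h import *
st(); c=viewer.calibration('wrist'); im=snap('wrist','w4')
cv2.imwrite('pics/w4b.png',cv2.resize(im,(800,600),interpolation=cv2.INTER_CUBIC))
np.save('c_w4.npy',c,allow_pickle=True)
E
```

```text
time_s: 18.25
eef_pos: [605.4, -262.6, 169.5]
ee_rot: [0.704, -0.065, -0.704, -0.065]
ft_force: [-0.0, 0.6, -0.2]
opening: 85.2
time_s: 18.75
eef_pos: [601.6, -308.7, 168.9]
ee_rot: [0.704, -0.063, -0.704, -0.064]
ft_force: [0.0, -0.1, 0.1]
opening: 85.1
t 18.75 tcp [ 601.6 -308.7  168.9] yaw -10.34 F [ 0.  -0.1  0.1] open 85.1
```

View pics/w4b.png

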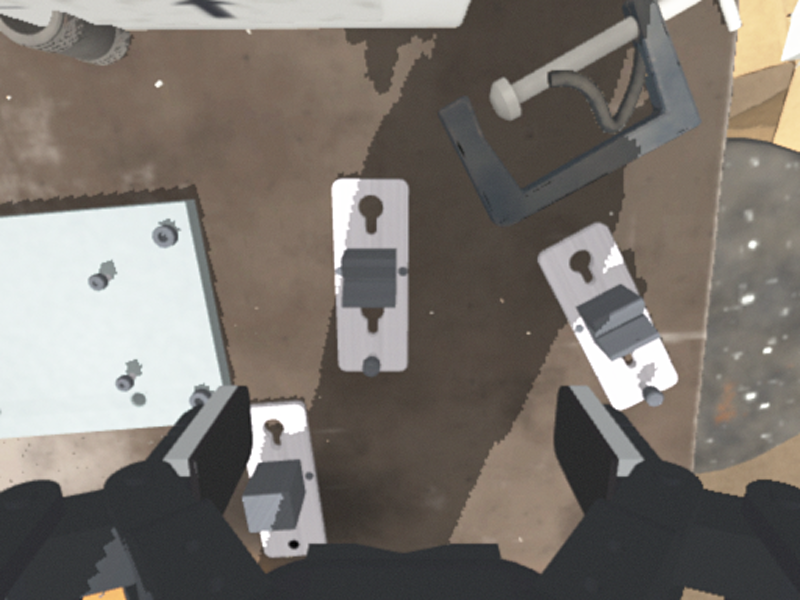

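Both remaining saddles look to be where they were. s1's corners are (333,179), (409,180), (406,372) and (339,371), and s2's are (538,258), (603,223), (678,382) and (619,411).

Run:
```python
from h import *
c=np.load('c_w4.npy',allow_pickle=True).item()
L=SADC+[(38,0,6)]
a=fit(c,[(333,179),(409,180),(406,372),(339,371),(371,207)],L,0,[604,-289,-9])
b=fit(c,[(538,258),(603,223),(678,382),(619,411),(581,263)],L,0,[550,-427,19])
go([a[0],a[1],14],a[2])
```

```text
pose [ 602.9 -289.8  -10.9] res px [[-0.2, 0.2], [0.1, 0.1], [0.4, -0.5], [-0.5, -0.3], [0.1, 0.4]]
pose [ 549.4 -428.    20.1] res px [[-0.9, 0.4], [0.5, -0.9], [1.4, -0.2], [-1.0, 1.0], [0.1, -0.0]]
turn [ 0.59 -0.01  0.04] shift [ 0.1549 -0.0187  0.0024] t 18.8
```

```bash
python3 -m inch '0.085 0.02 -0.009 0.001 0.6 0 0; 0.085 0.035 -0.009 0.001 0 0 0; 0.085 0.035 0 0 0 0 0; 0.085 0.025 0 0 0 0 0; 0.085 0.015 0 0 0 0 0; 0.085 0 0 0 0 0 0;0.085 0 0 0 0 0 0'; python3 -c "
from h import *
st();go([602.9,-289.8,14],-10.9)"
```

```text
time_s: 19.68
eef_pos: [603.3, -292.0, 39.8]
ee_rot: [0.704, -0.068, -0.703, -0.068]
ft_force: [0.4, 0.4, 0.8]
opening: 84.9
t 19.68 tcp [ 603.3 -292.    39.8] yaw -11.0 F [0.4 0.4 0.8] open 84.9
turn [-0.1  -0.07 -0.01] shift [ 0.0258 -0.0021  0.0008] t 19.68
```

```bash
python3 -m inch '0.085 0.015 -0.002 0 0 0 0; 0.085 0.0105 0 0 0 0 0; 0.04 0 0 0 0 0 0; 0.02 0 0 0 0 0 0; 0.02 0 0 0 0 0 0; 0.02 0 0 0 0 0 0; 0.02 0 0 0 0 0 0; 0.02 0 0 0 0 0 0'; python3 -c "
from h import *
st()"; python3 -m inch '0.02 -0.02 0 0 0 0 0; 0.02 -0.02 0 0 0 0 0; 0.02 -0.02 0 0 0 0 0; 0.02 0 0 0 0 0 0'; python3 -c "
from h import *
st()
go([592.5,-132,60],-5.4)"
```

```text
time_s: 20.68
eef_pos: [603.4, -290.3, 13.8]
ee_rot: [0.704, -0.068, -0.704, -0.068]
ft_force: [-1.2, 0.3, 6.1]
opening: 28.9
t 20.68 tcp [ 603.4 -290.3   13.8] yaw -11.02 F [-1.2  0.3  6.1] open 28.9
time_s: 21.18
eef_pos: [604.0, -290.5, 75.6]
ee_rot: [0.705, -0.068, -0.703, -0.067]
ft_force: [1.3, 0.3, -2.7]
opening: 28.7
t 21.18 tcp [ 604.  -290.5   75.6] yaw -11.02 F [ 1.3  0.3 -2.7] open 28.7
turn [-5.62 -0.18 -0.06] shift [ 0.0156 -0.1567  0.0264] t 21.18
```

```bash
python3 -m inch '0.02 0 -0.01 0.002 -5.6 0 0; 0.02 0 -0.03 0.005 0 0 0; 0.02 0 -0.04 0.007 0 0 0; 0.02 0 -0.04 0.007 0 0 0; 0.02 0 -0.025 0.004 0 0 0; 0.02 0.01 -0.0117 0.0014 0 0 0; 0.02 0 0 0 0 0 0; 0.02 0 0 0 0 0 0'; python3 -c "
from h import *
st()
go([592.6,-131.6,34],-5.4)"
```

```text
time_s: 22.18
eef_pos: [592.3, -132.9, 62.8]
ee_rot: [-0.706, 0.034, 0.706, 0.034]
ft_force: [0.1, -0.5, -2.8]
opening: 28.5
t 22.18 tcp [ 592.3 -132.9   62.8] yaw -5.49 F [ 0.1 -0.5 -2.8] open 28.5
turn [-0.09  0.03 -0.03] shift [ 0.0288 -0.0013 -0.0001] t 22.18
```

```bash
python3 -m inch '0.02 0.01 -0.0013 0 -0.1 0 0; 0.02 0.009 0 0 0 0 0; 0.02 0 0 0 0 0 0;0.02 0 0 0 0 0 0'; python3 -c "
from h import *
st()
go([592.6,-131.6,28.4],-5.4)"
```

```text
time_s: 22.68
eef_pos: [592.7, -130.3, 44.2]
ee_rot: [-0.706, 0.033, 0.706, 0.033]
ft_force: [-1.0, -0.4, -2.1]
opening: 28.3
t 22.68 tcp [ 592.7 -130.3   44.2] yaw -5.31 F [-1.  -0.4 -2.1] open 28.3
turn [0.09 0.   0.  ] shift [ 0.0158  0.0013 -0.    ] t 22.68
```

```bash
python3 -m inch '0.02 0.006 0.001 0 0 0 0; 0.02 0.005 0 0 0 0 0; 0.02 0.003 0 0 0 0 0;0.02 0.0015 0 0 0 0 0;0.02 0 0 0 0 0 0;0.02 0 0 0 0 0 0'; python3 -c "
from h import *
st()
go([592.6,-131.6,28.4],-5.4)"
```

```text
time_s: 23.42
eef_pos: [592.6, -131.2, 28.8]
ee_rot: [0.706, -0.033, -0.706, -0.033]
ft_force: [0.1, -0.7, -2.1]
opening: 28.9
t 23.43 tcp [ 592.6 -131.2   28.8] yaw -5.31 F [ 0.1 -0.7 -2.1] open 28.9
turn [ 0.09 -0.01  0.  ] shift [ 0.0004  0.0004 -0.    ] t 23.43
```

```bash
python3 -m inch '0.02 0.0002 0.0002 0 0 0 0; 0.02 0 0 -0.003 0 0 0; 0.02 0 0 -0.003 0 0 0; 0.02 0 0 -0.003 0 0 0; 0.02 0 0 -0.003 0 0 0; 0.02 0 0 0 0 0 0'; python3 -m inch '0.02 0 0 -0.001 0 0 0; 0.02 0 0 -0.001 0 0 0; 0.02 0 0 0 0 0 0'; python3 -m inch '0.02 0 0 -0.001 0 0 0;  0.02 0 0 0 0 0 0';python3 -m inch '0.02 0 0 -0.001 0 0 0;  0.02 0 0 0 0 0 0'
```

```text
time_s: 24.18
eef_pos: [604.6, -132.5, 28.4]
ee_rot: [-0.706, 0.033, 0.706, 0.033]
ft_force: [0.3, 0.1, -2.8]
opening: 28.6
time_s: 24.55
eef_pos: [605.7, -132.6, 28.2]
ee_rot: [-0.706, 0.033, 0.707, 0.033]
ft_force: [-5.4, 0.1, -0.9]
opening: 28.7
time_s: 24.8
eef_pos: [605.9, -132.7, 28.1]
ee_rot: [-0.705, 0.033, 0.708, 0.033]
ft_force: [-11.9, 1.7, 3.3]
opening: 29.2
time_s: 25.05
eef_pos: [606.0, -132.7, 28.1]
ee_rot: [-0.704, 0.033, 0.708, 0.033]
ft_force: [-18.4, 2.1, 10.9]
opening: 28.9
```

```bash
python3 -m inch '0.02 0 0 0.0022 0 0 0; 0.055 0 0 0 0 0 0; 0.055 0 0 0 0 0 0; 0.055 0 0 0 0 0 0; 0.06 -0.01 0 0 0 0 0; 0.085 -0.03 0 0 0 0 0; 0.085 -0.04 0 0 0 0 0; 0.085 -0.04 0 0 0 0 0'; python3 -c "
from h import *
st();go([549.4,-428,150],20.1)"
```

```text
time_s: 26.05
eef_pos: [606.3, -132.6, 150.5]
ee_rot: [0.707, -0.033, -0.706, -0.033]
ft_force: [-0.4, -1.1, 0.8]
opening: 84.6
t 26.05 tcp [ 606.3 -132.6  150.5] yaw -5.3 F [-0.4 -1.1  0.8] open 84.6
turn [-25.4   -0.03  -0.  ] shift [0.0005 0.2578 0.1549] t 26.05
```

```bash
python3 -m inch '0.085 0 0 0 -8.5 0 0; 0.085 0 0 0 -8.5 0 0; 0.085 0 0.01 0.006 -8.4 0 0; 0.085 0 0.03 0.018 0 0 0; 0.085 0 0.045 0.027 0 0 0; 0.085 0 0.045 0.027 0 0 0; 0.085 0 0.045 0.027 0 0 0; 0.085 0 0.04 0.024 0 0 0'; python3 -m inch '0.085 0 0.03 0.018 0 0 0; 0.085 0 0.013 0.008 0 0 0; 0.085 0 0 0 0 0 0; 0.085 0 0 0 0 0 0'
python3 - <<'E'
from h import *
st(); c=viewer.calibration('wrist'); im=snap('wrist','w5')
cv2.imwrite('pics/w5b.png',cv2.resize(im,(800,600),interpolation=cv2.INTER_CUBIC))
np.save('c_w5.npy',c,allow_pickle=True)
E
```

```text
time_s: 27.05
eef_pos: [556.7, -380.6, 149.3]
ee_rot: [0.696, 0.123, -0.696, 0.123]
ft_force: [1.0, 0.4, -0.4]
opening: 85.3
time_s: 27.55
eef_pos: [548.5, -425.9, 148.7]
ee_rot: [0.696, 0.124, -0.696, 0.124]
ft_force: [-0.8, -0.0, -0.5]
opening: 85.1
t 27.55 tcp [ 548.5 -425.9  148.7] yaw 20.2 F [-0.8 -0.  -0.5] open 85.1
```

View pics/w5b.png

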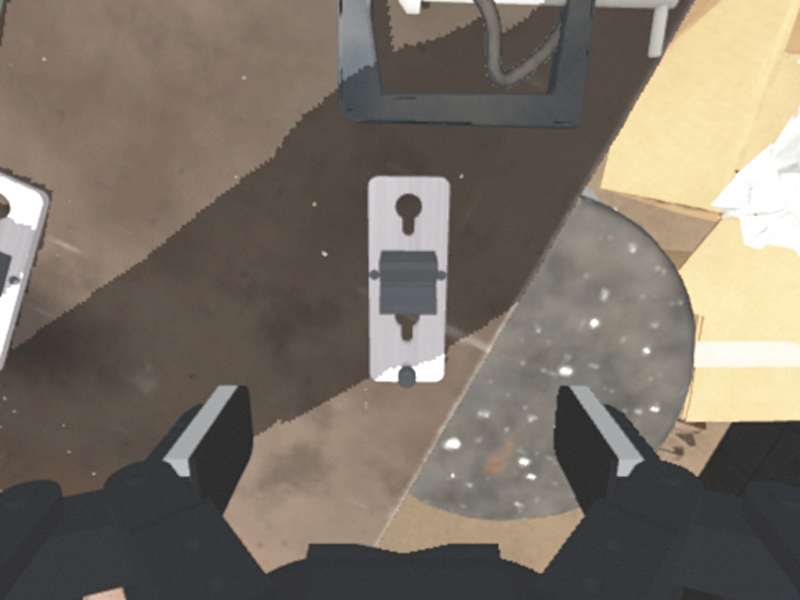

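s2 is in place, with corners (369,177), (450,177), (444,382) and (370,381).

Run:
```python
from h import *
c=np.load('c_w5.npy',allow_pickle=True).item()
L=SADC+[(38,0,6)]
b=fit(c,[(369,177),(450,177),(444,382),(370,381),(408,206)],L,0,[550,-427,19])
go([b[0],b[1],32],b[2])
```

```text
pose [ 550.1 -428.3   19.8] res px [[-0.6, -0.2], [0.1, 0.2], [-0.3, -0.5], [0.3, -0.3], [0.5, 0.7]]
turn [ 0.43 -0.03  0.03] shift [ 0.1167  0.0027 -0.0007] t 27.6
```

```bash
python3 -m inch '0.085 0.02 0.0027 -0.0007 0.43 0 0; 0.085 0.035 0 0 0 0 0; 0.085 0.03 0 0 0 0 0; 0.085 0.02 0 0 0 0 0; 0.085 0.0117 0 0 0 0 0; 0.085 0 0 0 0 0 0;0.085 0 0 0 0 0 0'; python3 -c "
from h import *
st();go([550.1,-428.3,14],19.8)"
```

```text
time_s: 28.48
eef_pos: [549.8, -430.4, 32.8]
ee_rot: [0.697, 0.12, -0.696, 0.121]
ft_force: [0.1, -1.1, 0.8]
opening: 84.8
t 28.48 tcp [ 549.8 -430.4   32.8] yaw 19.66 F [ 0.1 -1.1  0.8] open 84.8
turn [-0.14 -0.04 -0.06] shift [ 0.0188 -0.0018 -0.001 ] t 28.48
```

```bash
python3 -m inch '0.085 0.01 -0.0015 -0.0005 0 0 0; 0.085 0.0085 0 0 0 0 0; 0.04 0 0 0 0 0 0; 0.02 0 0 0 0 0 0; 0.02 0 0 0 0 0 0; 0.02 0 0 0 0 0 0; 0.02 0 0 0 0 0 0; 0.02 0 0 0 0 0 0'; python3 -c "
from h import *
st()"; python3 -m inch '0.02 -0.02 0 0 0 0 0; 0.02 -0.03 0 0 0 0 0; 0.02 -0.03 0 0 0 0 0; 0.02 0 0 0 0 0 0'; python3 -c "
from h import *
st()
go([601,-37.2,80],-5.4)"
```

```text
time_s: 29.48
eef_pos: [549.5, -428.7, 13.8]
ee_rot: [0.697, 0.121, -0.697, 0.121]
ft_force: [-1.0, 0.8, 5.7]
opening: 28.7
t 29.48 tcp [ 549.5 -428.7   13.8] yaw 19.66 F [-1.   0.8  5.7] open 28.7
time_s: 29.98
eef_pos: [550.4, -429.3, 96.7]
ee_rot: [0.698, 0.12, -0.696, 0.122]
ft_force: [0.7, 0.3, -3.1]
opening: 28.5
t 29.98 tcp [ 550.4 -429.3   96.7] yaw 19.66 F [ 0.7  0.3 -3.1] open 28.5
turn [25.06 -0.18 -0.18] shift [ 0.0167 -0.3951 -0.0135] t 29.98
```

```bash
python3 -m inch '0.02 0 0 0 8.4 0 0; 0.02 0 0 0 8.4 0 0; 0.02 0 -0.02 0 8.26 0 0; 0.02 0 -0.04 -0.001 0 0 0; 0.02 0 -0.045 -0.002 0 0 0; 0.02 0 -0.045 -0.002 0 0 0; 0.02 0 -0.045 -0.002 0 0 0; 0.02 0 -0.045 -0.002 0 0 0'; python3 -m inch '0.02 0 -0.045 -0.002 0 0 0; 0.02 0 -0.045 -0.001 0 0 0; 0.02 0 -0.04 0 0 0 0; 0.02 0 -0.02 0 0 0 0; 0.02 0.01 -0.005 0 0 0 0; 0.02 0.01 0 0 0 0 0; 0.02 0 0 0 0 0 0; 0.02 0 0 0 0 0 0'; python3 -c "
from h import *
st()
go([600.2,-36.9,50],-5.4)"
```

```text
time_s: 30.98
eef_pos: [577.5, -188.8, 92.9]
ee_rot: [-0.706, 0.033, 0.707, 0.033]
ft_force: [1.6, -0.3, -2.6]
opening: 28.7
time_s: 31.98
eef_pos: [595.4, -37.3, 73.2]
ee_rot: [-0.706, 0.034, 0.706, 0.034]
ft_force: [-0.5, -0.4, -1.2]
opening: 28.5
t 31.98 tcp [595.4 -37.3  73.2] yaw -5.47 F [-0.5 -0.4 -1.2] open 28.5
turn [-0.07  0.02 -0.01] shift [ 0.0232 -0.0008 -0.0047] t 31.98
```

```bash
python3 -m inch '0.02 0.01 0.0004 -0.0047 0 0 0; 0.02 0.01 0 0 0 0 0; 0.02 0.01 0 0 0 0 0; 0.02 0 0 0 0 0 0;0.02 0 0 0 0 0 0'; python3 -c "
from h import *
st()
go([600.2,-36.9,28.5],-5.4)"
```

```text
time_s: 32.6
eef_pos: [600.2, -37.1, 43.4]
ee_rot: [0.706, -0.033, -0.706, -0.033]
ft_force: [-0.8, 0.2, -2.2]
opening: 28.4
t 32.6 tcp [600.2 -37.1  43.4] yaw -5.39 F [-0.8  0.2 -2.2] open 28.4
turn [ 0.01 -0.    0.  ] shift [ 0.0149 -0.0002 -0.    ] t 32.6
```

```bash
python3 -m inch '0.02 0.006 0 0 0 0 0; 0.02 0.005 0 0 0 0 0; 0.02 0.002 0 0 0 0 0;0.02 0.0017 0 0 0 0 0;0.02 0 0 0 0 0 0;0.02 0 0 0 0 0 0'; python3 -c "
from h import *
st()
go([600.2,-36.9,28.4],-5.4)"
```

```text
time_s: 33.35
eef_pos: [600.2, -37.1, 28.7]
ee_rot: [0.706, -0.033, -0.706, -0.033]
ft_force: [-0.8, 0.4, -3.0]
opening: 28.6
t 33.35 tcp [600.2 -37.1  28.7] yaw -5.39 F [-0.8  0.4 -3. ] open 28.6
turn [ 0.01 -0.01  0.  ] shift [ 0.0003 -0.0002 -0.    ] t 33.35
```

```bash
python3 -m inch '0.02 0.0002 0 -0.002 0 0 0; 0.02 0 0 -0.003 0 0 0; 0.02 0 0 -0.003 0 0 0; 0.02 0 0 -0.003 0 0 0; 0.02 0 0 -0.002 0 0 0; 0.02 0 0 0 0 0 0'; python3 -m inch '0.02 0 0 -0.001 0 0 0; 0.02 0 0 0 0 0 0'; python3 -m inch '0.02 0 0 -0.001 0 0 0;  0.02 0 0 0 0 0 0';python3 -m inch '0.02 0 0 -0.001 0 0 0;  0.02 0 0 0 0 0 0'
```

```text
time_s: 34.1
eef_pos: [613.1, -38.3, 28.3]
ee_rot: [-0.706, 0.033, 0.706, 0.033]
ft_force: [0.0, 0.2, -2.7]
opening: 28.7
time_s: 34.35
eef_pos: [613.5, -38.4, 28.2]
ee_rot: [-0.706, 0.033, 0.707, 0.033]
ft_force: [-3.8, 0.5, -1.2]
opening: 28.8
time_s: 34.6
eef_pos: [613.7, -38.4, 28.0]
ee_rot: [-0.705, 0.033, 0.707, 0.033]
ft_force: [-10.9, 0.1, 1.7]
opening: 28.4
time_s: 34.85
eef_pos: [613.8, -38.4, 28.0]
ee_rot: [-0.705, 0.033, 0.708, 0.033]
ft_force: [-17.3, 1.8, 9.0]
opening: 28.6
```

```bash
python3 -m inch '0.02 0 0 0.0023 0 0 0; 0.055 0 0 0 0 0 0; 0.055 0 0 0 0 0 0; 0.055 0 0 0 0 0 0; 0.06 -0.01 0 0 0 0 0; 0.085 -0.03 0 0 0 0 0; 0.085 -0.04 -0.02 0 0 0 0; 0.085 -0.045 -0.03 0 0 0 0'; python3 -m inch '0.085 -0.04 -0.04 0 0 0 0; 0.085 -0.03 -0.03 0 0 0 0; 0.085 0 -0.01 0 0 0 0; 0.085 0 0 0 0 0 0'
python3 - <<'E'
from h import *
st(); c=viewer.calibration('wrist'); im=snap('wrist','w6')
cv2.imwrite('pics/w6b.png',cv2.resize(im,(800,600),interpolation=cv2.INTER_CUBIC))
np.save('c_w6.npy',c,allow_pickle=True)
E
```

```text
time_s: 35.85
eef_pos: [618.3, 11.1, 155.2]
ee_rot: [-0.706, 0.034, 0.706, 0.034]
ft_force: [1.9, 0.7, 0.3]
opening: 85.1
time_s: 36.35
eef_pos: [625.7, 91.2, 223.2]
ee_rot: [-0.706, 0.033, 0.706, 0.033]
ft_force: [-0.1, -0.6, -0.5]
opening: 84.8
t 36.35 tcp [625.7  91.2 223.2] yaw -5.35 F [-0.1 -0.6 -0.5] open 84.8
```

View pics/w6b.png

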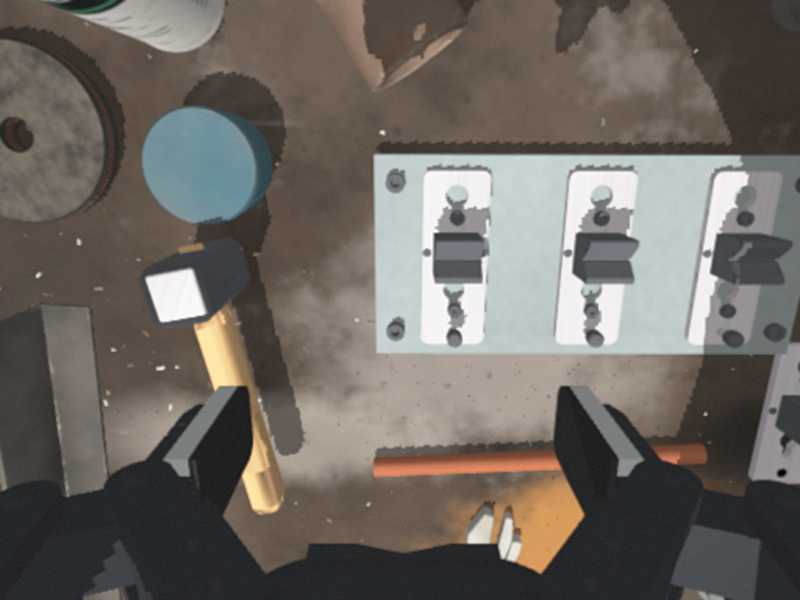

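All three saddles are seated at their stations, and the pins, still up, show at (454,338), (595,338) and (733,338). The hammer's top face has corners (144,279), (195,270), (207,318) and (160,327), with the handle end near (267,505).

Run:
```python
from h import *
c=np.load('c_w6.npy',allow_pickle=True).item()
h=fit(c,[(144,279),(195,270),(207,318),(160,327),(267,508)],[(19,19,78),(19,-19,78),(-19,-19,78),(-19,19,78),(-175,0,45)],0,[626,222,6])
for p in [[(454,333)],[(595,332)],[(733,333)]]: print(world(c,(np.array(p)+.5)/1.5625-.5,14+26).round(1))
t=np.radians(-5.4); r=np.array([[np.cos(t),-np.sin(t)],[np.sin(t),np.cos(t)]])
for y in (95,0,-95): print('pin',(np.array([608.5,-37.7])+r@[-50,y]).round(1))
y=np.radians(h[2]); g=h[:2]-5*np.array([np.cos(y),np.sin(y)])
print('grip',g); go([g[0],g[1],120],h[2])
```

```text
pose [624.  223.9   5.3] res px [[-7.2, -4.2], [1.1, -6.1], [5.7, 2.9], [-3.7, 4.3], [0.3, 0.4]]
[[572.7  61.7  40. ]]
[[564.6 -32.2  40. ]]
[[ 555.3 -124.1   40. ]]
pin [567.7  61.6]
pin [558.7 -33. ]
pin [ 549.8 -127.6]
grip [619.04152874 223.48293823]
turn [-10.72   0.06  -0.03] shift [ 0.1027 -0.1333 -0.0058] t 36.4
```

```bash
python3 -m inch '0.085 0 -0.02 0 -10.6 0 0; 0.085 0.01 -0.04 -0.002 0 0 0; 0.085 0.03 -0.04 -0.002 0 0 0; 0.085 0.03 -0.025 -0.001 0 0 0; 0.085 0.03 -0.0083 0 0 0 0; 0.085 0 0 0 0 0 0; 0.085 0 0 0 0 0 0'; python3 -c "
from h import *
st();go([619,223.5,42],5.3)"
```

```text
time_s: 37.28
eef_pos: [623.2, 222.9, 124.2]
ee_rot: [0.707, 0.031, -0.706, 0.032]
ft_force: [-0.1, -0.0, 0.8]
opening: 84.7
t 37.27 tcp [623.2 222.9 124.2] yaw 5.12 F [-0.1 -0.   0.8] open 84.7
turn [-0.18 -0.03 -0.02] shift [ 0.0822 -0.001   0.0041] t 37.27
```

```bash
python3 -m inch '0.085 0.025 -0.001 0.004 -0.18 0 0; 0.085 0.03 0 0 0 0 0; 0.085 0.02 0 0 0 0 0; 0.085 0.007 0 0 0 0 0; 0.03 0 0 0 0 0 0; 0.03 0 0 0 0 0 0; 0.03 0 0 0 0 0 0; 0.03 0 0 0 0 0 0'; python3 -m inch '0.03 0 0 0 0 0 0; 0.03 0 0 0 0 0 0'; python3 -c "
from h import *
st()"; python3 -m inch '0.03 -0.01 0 0 0 0 0; 0.03 -0.02 0 0 0 0 0; 0.03 -0.03 0 0 0 0 0; 0.03 -0.03 0 0 0 0 0'; python3 -c "
from h import *
st()"
```

```text
time_s: 38.28
eef_pos: [619.0, 225.0, 42.4]
ee_rot: [0.707, 0.033, -0.706, 0.033]
ft_force: [0.2, -0.4, 5.2]
opening: 37.3
time_s: 38.52
eef_pos: [619.0, 225.0, 42.4]
ee_rot: [0.707, 0.033, -0.706, 0.033]
ft_force: [-0.9, -0.4, 6.7]
opening: 37.7
t 38.52 tcp [619.  225.   42.4] yaw 5.37 F [-0.9 -0.4  6.7] open 37.7
time_s: 39.02
eef_pos: [618.4, 224.9, 133.6]
ee_rot: [0.706, 0.033, -0.706, 0.033]
ft_force: [1.0, 0.0, -5.5]
opening: 37.4
t 39.02 tcp [618.4 224.9 133.6] yaw 5.39 F [ 1.   0.  -5.5] open 37.4
```

```bash
python3 -c "
from h import *
go([562,61.5,105],-5.4)"
```

```text
turn [10.79 -0.03  0.02] shift [0.0286 0.168  0.0408] t 39.02
```

```bash
python3 -m inch '0.03 0 0 0 5.4 0 0; 0.03 0 0.018 0.0035 5.4 0 0; 0.03 0 0.04 0.01 0 0 0; 0.03 0 0.04 0.01 0 0 0; 0.03 0 0.04 0.01 0 0 0; 0.03 0.01 0.02 0.006 0 0 0; 0.03 0.01 0.01 0.0015 0 0 0; 0.03 0.008 0 0 0 0 0'; python3 -m inch '0.03 0 0 0 0 0 0; 0.03 0 0 0 0 0 0'; python3 -c "
from h import *
st();go([562,61.5,84],-5.4)"
```

```text
time_s: 40.02
eef_pos: [563.6, 61.3, 102.9]
ee_rot: [-0.706, 0.033, 0.706, 0.034]
ft_force: [0.4, 1.2, -6.3]
opening: 37.1
time_s: 40.28
eef_pos: [563.7, 62.2, 103.4]
ee_rot: [-0.706, 0.033, 0.706, 0.033]
ft_force: [-0.2, -0.2, -5.7]
opening: 37.3
t 40.27 tcp [563.7  62.2 103.4] yaw -5.34 F [-0.2 -0.2 -5.7] open 37.3
turn [0.06 0.   0.03] shift [0.0194 0.0008 0.0016] t 40.27
```

```bash
f(){ grep -E 'eef|force' | tr '\n' ' '; echo; }
python3 -m inch '0.03 0.01 0 0.001 0 0 0; 0.03 0.006 0 0 0 0 0; 0.03 0.003 0 0 0 0 0; 0.03 0 0 0 0 0 0'|f; python3 -m inch '0.03 0.002 0 0 0 0 0; 0.03 0.002 0 0 0 0 0; 0.03 0 0 0 0 0 0'|f; python3 -m inch '0.03 0.002 0 0 0 0 0; 0.03 0.002 0 0 0 0 0; 0.03 0 0 0 0 0 0'|f
```

```text
eef_pos: [562.4, 61.1, 84.1] ft_force: [0.1, -0.9, -5.6] 
eef_pos: [562.7, 61.2, 80.6] ft_force: [0.2, 0.2, -1.2] 
eef_pos: [562.5, 61.2, 76.2] ft_force: [1.4, 0.3, -1.7]
```

```bash
f(){ grep -E 'eef|force' | tr '\n' ' '; echo; }
python3 -m inch '0.03 0.002 0 0 0 0 0; 0.03 0.001 0 0 0 0 0; 0.03 0 0 0 0 0 0'|f; python3 -m inch '0.03 0.001 0 0 0 0 0; 0.03 0 0 0 0 0 0'|f; python3 -m inch '0.03 0.001 0 0 0 0 0; 0.03 0 0 0 0 0 0'|f
```

```text
eef_pos: [562.6, 61.2, 73.3] ft_force: [1.9, 0.6, -1.0] 
eef_pos: [562.5, 61.2, 72.3] ft_force: [1.5, -0.6, -0.5] 
eef_pos: [562.8, 61.2, 72.0] ft_force: [-2.4, 0.1, 12.2]
```

```bash
f(){ grep -E 'eef|force' | tr '\n' ' '; echo; }
python3 -m inch '0.03 0.001 0 0 0 0 0; 0.03 0 0 0 0 0 0'|f; python3 -m inch '0.03 -0.01 0 0 0 0 0; 0.03 -0.02 0 0 0 0 0; 0.03 -0.005 0 0 0 0 0; 0.03 0 0 0 0 0 0'|f; python3 -c "
from h import *
go([553,-32.5,105],-5.4)"
```

```text
eef_pos: [563.1, 61.2, 71.8] ft_force: [-6.9, -0.9, 27.7] 
eef_pos: [562.2, 61.1, 105.1] ft_force: [-0.7, -0.0, -6.2] 
turn [-0.02  0.02 -0.  ] shift [0.0001 0.094  0.0003] t 43.15
```

```bash
f(){ grep -E 'eef|force' | tr '\n' ' '; echo; }
python3 -m inch '0.03 0 0.015 0 0 0 0; 0.03 0 0.03 0 0 0 0; 0.03 0 0.03 0 0 0 0; 0.03 0 0.015 0 0 0 0; 0.03 0.005 0.004 0 0 0 0; 0.03 0.01 0 0 0 0 0; 0.03 0.006 0 0 0 0 0; 0.03 0 0 0 0 0 0'|f; python3 -m inch '0.03 0.002 0 0 0 0 0; 0.03 0.002 0 0 0 0 0; 0.03 0 0 0 0 0 0'|f; python3 -m inch '0.03 0.002 0 0 0 0 0; 0.03 0.002 0 0 0 0 0; 0.03 0 0 0 0 0 0'|f;python3 -m inch '0.03 0.002 0 0 0 0 0; 0.03 0.001 0 0 0 0 0; 0.03 0 0 0 0 0 0'|f
```

```text
eef_pos: [553.3, -31.6, 83.6] ft_force: [0.4, -0.2, -6.1] 
eef_pos: [553.8, -32.2, 80.6] ft_force: [-1.0, 2.2, -1.5] 
eef_pos: [553.7, -32.3, 76.2] ft_force: [0.9, 1.8, -0.9] 
eef_pos: [553.6, -32.5, 73.3] ft_force: [1.6, 1.4, -0.2]
```

```bash
f(){ grep -E 'eef|force' | tr '\n' ' '; echo; }
python3 -m inch '0.03 0.001 0 0 0 0 0; 0.03 0 0 0 0 0 0'|f; python3 -m inch '0.03 0.001 0 0 0 0 0; 0.03 0.001 0 0 0 0 0; 0.03 0 0 0 0 0 0'|f; python3 -m inch '0.03 -0.01 0 0 0 0 0; 0.03 -0.02 0 0 0 0 0; 0.03 -0.005 0 0 0 0 0; 0.03 0 0 0 0 0 0'|f; python3 -c "
from h import *
go([544,-127,105],-5.4)"
```

```text
eef_pos: [553.7, -32.5, 72.3] ft_force: [0.9, 2.7, 0.3] 
eef_pos: [554.1, -32.5, 71.8] ft_force: [-6.7, 2.4, 27.4] 
eef_pos: [553.4, -32.7, 105.1] ft_force: [-0.6, -0.4, -6.2] 
turn [-0.03  0.01 -0.01] shift [0.0001 0.0947 0.0005] t 46.4
```

```bash
f(){ grep -E 'eef|force' | tr '\n' ' '; echo; }
python3 -m inch '0.03 0 0.015 0 0 0 0; 0.03 0 0.03 0 0 0 0; 0.03 0 0.03 0 0 0 0; 0.03 0 0.015 0 0 0 0; 0.03 0.005 0.0045 0 0 0 0; 0.03 0.01 0 0 0 0 0; 0.03 0.006 0 0 0 0 0; 0.03 0 0 0 0 0 0'|f; python3 -m inch '0.03 0.002 0 0 0 0 0; 0.03 0.002 0 0 0 0 0; 0.03 0 0 0 0 0 0'|f; python3 -m inch '0.03 0.002 0 0 0 0 0; 0.03 0.002 0 0 0 0 0; 0.03 0 0 0 0 0 0'|f;python3 -m inch '0.03 0.002 0 0 0 0 0; 0.03 0.001 0 0 0 0 0; 0.03 0 0 0 0 0 0'|f;python3 -m inch '0.03 0.001 0 0 0 0 0; 0.03 0 0 0 0 0 0'|f
```

```text
eef_pos: [544.4, -125.7, 83.6] ft_force: [0.3, 0.2, -5.9] 
eef_pos: [544.9, -126.3, 80.6] ft_force: [1.1, 2.3, -1.8] 
eef_pos: [544.8, -126.4, 76.2] ft_force: [1.1, 1.9, -2.2] 
eef_pos: [544.7, -126.6, 73.3] ft_force: [0.8, 1.7, -0.7] 
eef_pos: [544.7, -126.5, 72.3] ft_force: [1.7, 2.1, 0.5]
```

```bash
f(){ grep -E 'eef|force' | tr '\n' ' '; echo; }
python3 -m inch '0.03 0.001 0 0 0 0 0; 0.03 0.001 0 0 0 0 0; 0.03 0 0 0 0 0 0'|f; python3 -m inch '0.03 -0.01 0 0 0 0 0; 0.03 -0.025 0 0 0 0 0; 0.03 -0.02 0 0 0 0 0; 0.03 0 0 0 0 0 0'|f; python3 -c "
from h import *
go([610,222,115],5.3)"
```

```text
eef_pos: [545.2, -126.6, 71.8] ft_force: [-6.6, 3.3, 28.0] 
eef_pos: [545.0, -127.0, 126.2] ft_force: [0.7, -0.5, -5.7] 
turn [-10.74  -0.08  -0.04] shift [ 0.0112 -0.3415 -0.097 ] t 49.65
```

```bash
f(){ grep -E 'eef|force' | tr '\n' ' '; echo; }
python3 -m inch '0.03 0 0 0 -5.37 0 0; 0.03 0 -0.02 -0.005 -5.37 0 0; 0.03 0 -0.04 -0.011 0 0 0; 0.03 0 -0.045 -0.013 0 0 0; 0.03 0 -0.045 -0.013 0 0 0; 0.03 0 -0.045 -0.013 0 0 0; 0.03 0 -0.045 -0.013 0 0 0; 0.03 0 -0.045 -0.013 0 0 0'|f; python3 -m inch '0.03 0.01 -0.03 -0.009 0 0 0; 0.03 0.02 -0.02 -0.006 0 0 0; 0.03 0.02 -0.0065 -0.001 0 0 0; 0.03 0.015 0 0 0 0 0; 0.03 0 0 0 0 0 0; 0.03 0 0 0 0 0 0'|f;  python3 -c "
from h import *
go([610,222,43],5.3)"
```

```text
eef_pos: [600.3, 165.3, 123.8] ft_force: [-0.1, 0.1, -5.5] 
eef_pos: [612.0, 221.4, 61.0] ft_force: [0.5, 0.7, -6.2] 
turn [-0.04 -0.04 -0.  ] shift [ 0.018  -0.0008  0.0019] t 51.4
```

```bash
f(){ grep -E 'eef|force' | tr '\n' ' '; echo; }
python3 -m inch '0.03 0.01 0 0 0 0 0; 0.03 0.005 0 0 0 0 0; 0.03 0.003 0 0 0 0 0; 0.03 0.0015 0 0 0 0 0; 0.03 0 0 0 0 0 0'|f; python3 -m inch '0.065 0 0 0 0 0 0; 0.075 0 0 0 0 0 0; 0.075 0 0 0 0 0 0; 0.075 -0.01 0 0 0 0 0; 0.085 -0.03 0 0 0 0 0; 0.085 -0.045 0 0 0 0 0; 0.085 -0.04 0 0 0 0 0; 0.085 0 0 0 0 0 0'|f;  python3 -c "
from h import *
go([560,10,250],-5.4); go([447.5,1,250],90);go([447.5,1,250],-90)
print(arm.read_state()['joint_pos'].round(2))"
```

```text
eef_pos: [611.7, 222.0, 42.4] ft_force: [-9.7, -5.0, 19.5] 
eef_pos: [613.0, 222.9, 169.9] ft_force: [0.0, 0.3, -0.4] 
turn [10.72 -0.31  0.12] shift [-0.0801  0.2169  0.0327] t 53.02
turn [-84.68  -0.32  -0.16] shift [-0.0801 -0.1655  0.2219] t 53.02
turn [95.32 -0.17  0.33] shift [-0.0801  0.1655 -0.2219] t 53.02
[-0.17  0.54 -0.31  1.59  0.18  1.03 -2.01]
```

Run:
```python
from h import *
c=np.load('c_w6.npy',allow_pickle=True).item()
w=world(c,(np.array([(375,467),(706,455)])+.5)/1.5625-.5,7.5); print(w.round(1),np.linalg.norm(w[0]-w[1]))
m=w.mean(0); u=(w[0]-w[1])/np.linalg.norm(w[0]-w[1]); phi=np.degrees(np.arctan2(u[1],u[0])); g=m+47*u
print('mid',m,'phi',phi,'grip',g); go([g[0],g[1],170],phi)
c1=np.load('c_w1.npy',allow_pickle=True).item()
print(world(c1,(np.array([(520,466)])+.5)/1.5625-.5,7.5).round(1))
```

```text
[[ 452.   129.9    7.5]
 [ 438.6 -132.7    7.5]] 262.95994035307837
mid [445.28692428  -1.41264047   7.5       ] phi 87.0914696096035 grip [447.671781    45.52681477   7.5       ]
turn [-81.77  -0.33  -0.16] shift [-1.000e-04 -1.561e-01  1.855e-01] t 53.02
[[ 442.4 -130.5    7.5]]
```

```bash
f(){ grep -E 'time|eef|force' | tr '\n' ' '; echo; }
python3 -m inch '0.085 0 0 0 -10.2 0 0; 0.085 0 0 0 -10.2 0 0; 0.085 0 0 0 -10.2 0 0; 0.085 0 0 0 -10.2 0 0; 0.085 0 0 0 -10.2 0 0; 0.085 0 0 0 -10.2 0 0; 0.085 0 0 0 -10.2 0 0; 0.085 0 0 0 -10.2 0 0'|f; python3 -m inch '0.085 0 -0.015 0.02 -0.1 0 0; 0.085 0 -0.03 0.035 0 0 0; 0.085 0 -0.035 0.04 0 0 0; 0.085 0 -0.035 0.04 0 0 0; 0.085 0 -0.025 0.035 0 0 0; 0.085 0 -0.016 0.0155 0 0 0; 0.085 0 0 0 0 0 0; 0.085 0 0 0 0 0 0'|f
python3 - <<'E'
from h import *
st(); go([447.7,45.5,30],87.1); c=viewer.calibration('wrist'); im=snap('wrist','w7'); snap('top','t7')
cv2.imwrite('pics/w7b.png',cv2.resize(im,(800,600),interpolation=cv2.INTER_CUBIC))
np.save('c_w7.npy',c,allow_pickle=True)
E
```

```text
time_s: 54.02 eef_pos: [611.2, 222.0, 165.6] ft_force: [0.1, 0.5, -0.1] 
time_s: 55.02 eef_pos: [446.5, 45.4, 166.0] ft_force: [-1.1, -0.2, -0.1] 
t 55.02 tcp [446.5  45.4 166. ] yaw 87.04 F [-1.1 -0.2 -0.1] open 84.7
turn [-0.06 -0.02 -0.02] shift [ 1.36e-01  1.20e-03 -1.00e-04] t 55.02
```

View pics/w7b.png

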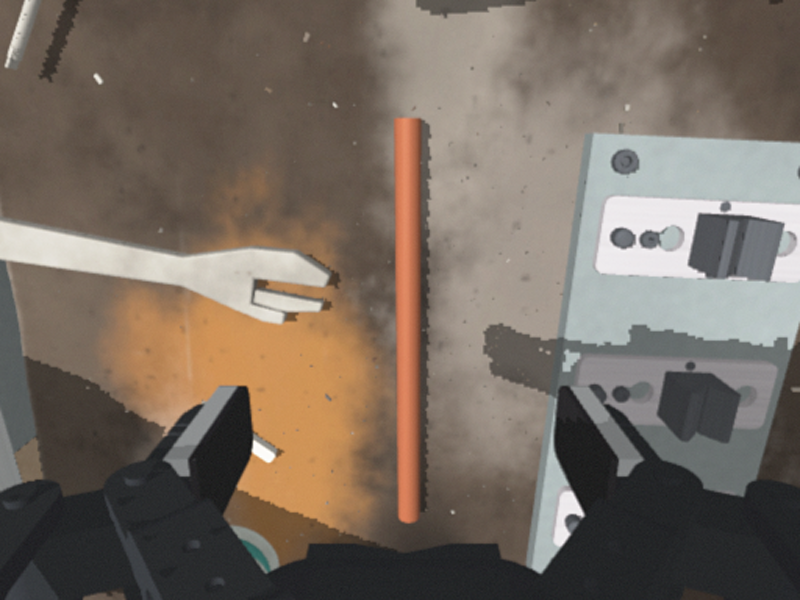

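The tube runs vertically from (408,118) to (408,521). The spanner tip at (335,275) is about 47 mm from it, so I'll go down with the jaws narrowed. The pins look driven, with low heads at (623,238) and (597,393).

Run:
```python
from h import *
c=np.load('c_w7.npy',allow_pickle=True).item()
w=world(c,(np.array([(408,118.5),(408,521)])+.5)/1.5625-.5,7.5); u=(w[0]-w[1])/np.linalg.norm(w[0]-w[1]); m=w.mean(0)
phi=np.degrees(np.arctan2(u[1],u[0])); g=m+47*u; print(w.round(1),np.linalg.norm(w[0]-w[1]),m,phi,g)
print('spanner',world(c,(np.array([(335,275),(325,305)])+.5)/1.5625-.5,5).round(1))
go([g[0],g[1],25],phi)
```

```text
[[ 453.1  130.6    7.5]
 [ 440.1 -133.6    7.5]] 264.51928903787723 [446.57028457  -1.54168663   7.5       ] 87.18548865370042 [448.87811319  45.40161883   7.5       ]
spanner [[404.8  43.8   5. ]
 [396.9  25.2   5. ]]
turn [-0.11 -0.03  0.  ] shift [0.1409 0.0024 0.0002] t 55.12
```

```bash
f(){ grep -E 'time|eef|force|open' | tr '\n' ' '; echo; }
python3 -m inch '0.04 0.02 0.002 0 0 0 0; 0.04 0.03 0 0 0 0 0; 0.04 0.03 0 0 0 0 0; 0.04 0.03 0 0 0 0 0; 0.04 0.02 0 0 0 0 0; 0.04 0.011 0 0 0 0 0; 0.04 0 0 0 0 0 0; 0.04 0 0 0 0 0 0'|f; python3 -c "
from h import *
go([448.9,45.4,4],87.2)"
```

```text
time_s: 56.12 eef_pos: [448.5, 45.1, 25.5] ft_force: [0.2, -0.0, 0.5] opening: 40.1 
turn [-0.17 -0.01 -0.05] shift [ 0.0215  0.0004 -0.0003] t 56.12
```

```bash
f(){ grep -E 'time|eef|force|open' | tr '\n' ' '; echo; }
python3 -m inch '0.04 0.01 0.0004 0 0 0 0; 0.04 0.008 0 0 0 0 0; 0.04 0.0035 0 0 0 0 0; 0.04 0 0 0 0 0 0'|f; python3 -m inch '0.005 0 0 0 0 0 0; 0.005 0 0 0 0 0 0; 0.005 0 0 0 0 0 0; 0.005 0 0 0 0 0 0; 0.005 0 0 0 0 0 0'|f; python3 -m inch '0.005 -0.01 0 0 0 0 0; 0.005 -0.025 0 0 0 0 0; 0.005 -0.035 0 0 0 0 0; 0.005 -0.03 0 0 0 0 0; 0.005 0 0 0 0 0 0'|f
python3 -c "
from h import *
t=np.radians(-5.4); r=np.array([[np.cos(t),-np.sin(t)],[np.sin(t),np.cos(t)]])
p=np.array([608.5,-37.7])+r@[6,47]; print(p)
go([p[0],p[1],90],84.6)"
```

```text
time_s: 56.62 eef_pos: [448.2, 45.0, 3.1] ft_force: [-0.6, 0.3, 0.8] opening: 39.8 
time_s: 57.25 eef_pos: [448.6, 44.9, 3.8] ft_force: [-1.9, -0.2, 5.5] opening: 12.3 
time_s: 57.88 eef_pos: [449.5, 44.8, 105.6] ft_force: [-0.3, -0.3, -2.7] opening: 12.4 
[618.89646251   8.52676246]
turn [ 2.4   0.01 -0.21] shift [0.0156 0.1721 0.0202] t 57.88
```

```bash
f(){ grep -E 'time|eef|force|open' | tr '\n' ' '; echo; }
python3 -m inch '0.005 0 0.015 0.002 2.4 0 0; 0.005 0 0.035 0.004 0 0 0; 0.005 0 0.04 0.005 0 0 0; 0.005 0 0.04 0.005 0 0 0; 0.005 0 0.027 0.003 0 0 0; 0.005 0 0.015 0.001 0 0 0; 0.005 0 0 0 0 0 0; 0.005 0 0 0 0 0 0'|f
python3 - <<'E'
from h import *
st(); go([618.9,8.5,60],84.6); c=viewer.calibration('wrist'); im=snap('wrist','w8')
cv2.imwrite('pics/w8b.png',cv2.resize(im,(800,600),interpolation=cv2.INTER_CUBIC))
np.save('c_w8.npy',c,allow_pickle=True)
E
```

```text
time_s: 58.88 eef_pos: [617.3, 9.7, 102.5] ft_force: [-0.3, 0.1, -1.5] opening: 12.5 
t 58.88 tcp [617.3   9.7 102.5] yaw 84.61 F [-0.3  0.1 -1.5] open 12.5
turn [0.01 0.   0.09] shift [0.0425 0.0017 0.001 ] t 58.88
```

View pics/w8b.png

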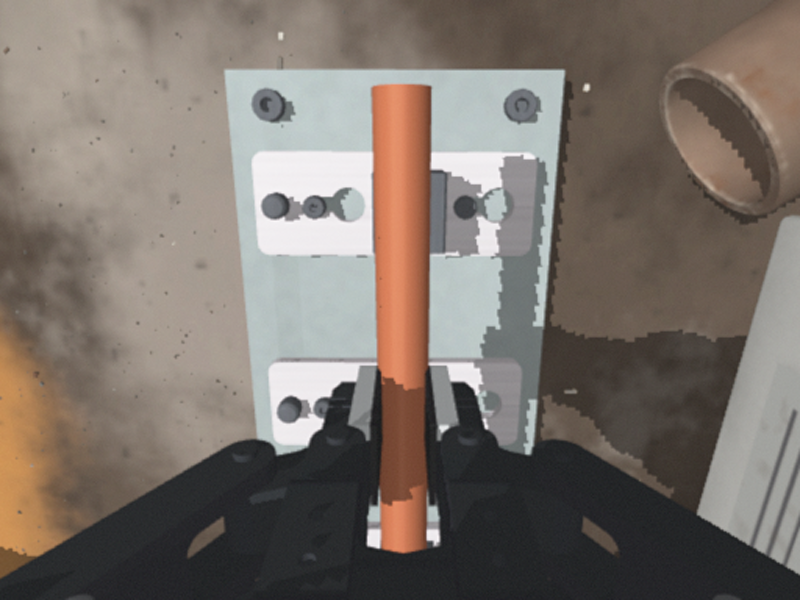

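Run:
```python
from h import *
c=np.load('c_w8.npy',allow_pickle=True).item()
P=lambda p,z:world(c,(np.array([p])+.5)/1.5625-.5,z)[0]
e=P((401.5,87),106);b=P((403.5,545),106); u=e-b
print('tube end',e,'mid-ish',b,'phi',np.degrees(np.arctan2(u[1],u[0])))
t=np.radians(5.4); r=np.array([[np.cos(t),-np.sin(t)],[np.sin(t),np.cos(t)]])
print('in jig',r@(e-[608.5,-37.7,0])[:2], r@(b-[608.5,-37.7,0])[:2])
for q in [(225,70),(564,70)]: print('jig corner',(r@(P(q,14)-[608.5,-37.7,0])[:2]).round(1))
```

```text
tube end [624.59878895  95.11223504 106.        ] mid-ish [612.04047595 -43.37206745 106.        ] phi 84.81836136925953
in jig [  3.52860653 133.73783952] [ 4.0585519  -5.31370639]
jig corner [-69.6 149.1]
jig corner [ 69.8 149.1]
```

```bash
f(){ grep -E 'time|eef|force|open' | tr '\n' ' '; echo; }
python3 -m inch '0.005 0.01 0.002 0.003 0 0 0; 0.005 0.015 0 0 0 0 0; 0.005 0.012 0 0 0 0 0; 0.005 0.006 0 0 0 0 0; 0.005 0.003 0 0 0 0 0; 0.005 0 0 0 0 0 0'|f; python3 -c "
from h import *
st();go([619,6.5,51],84.6)"
```

```text
time_s: 59.68 eef_pos: [619.7, 6.4, 57.4] ft_force: [-0.7, -0.2, -1.1] opening: 12.4 
t 59.67 tcp [619.7   6.4  57.4] yaw 84.62 F [-0.7 -0.2 -1.1] open 12.4
turn [ 0.02 -0.01  0.  ] shift [ 0.0064 -0.0007 -0.    ] t 59.67
```

```bash
f(){ grep -E 'time|eef|force|open' | tr '\n' ' '; echo; }
python3 -m inch '0.005 0.004 0 0 0 0 0; 0.005 0.003 0 0 0 0 0; 0.005 0 0 0 0 0 0'|f; python3 -m inch '0.005 0.001 0 0 0 0 0; 0.005 0.001 0 0 0 0 0; 0.005 0 0 0 0 0 0'|f;  python3 -m inch '0.005 0.001 0 0 0 0 0; 0.005 0 0 0 0 0 0'|f
```

```text
time_s: 60.05 eef_pos: [619.5, 6.3, 50.2] ft_force: [-0.1, -0.2, -1.2] opening: 12.3 
time_s: 60.42 eef_pos: [619.6, 6.3, 48.3] ft_force: [-0.5, -0.2, -1.3] opening: 12.4 
time_s: 60.68 eef_pos: [619.6, 6.3, 47.4] ft_force: [-1.0, -0.2, 0.5] opening: 12.7
```

```bash
f(){ grep -E 'time|eef|force|open' | tr '\n' ' '; echo; }
python3 -m inch '0.005 0.001 0 0 0 0 0; 0.005 0 0 0 0 0 0'|f;python3 -m inch '0.005 0.001 0 0 0 0 0; 0.005 0 0 0 0 0 0'|f
```

```text
time_s: 60.92 eef_pos: [619.7, 6.3, 47.2] ft_force: [-7.7, -0.9, 17.3] opening: 11.9 
time_s: 61.18 eef_pos: [619.7, 6.3, 47.1] ft_force: [-14.3, -1.7, 30.8] opening: 12.2
```

```bash
f(){ grep -E 'time|eef|force|open' | tr '\n' ' '; echo; }
python3 -m inch '0.005 -0.0018 -0.0005 0 0 0 0; 0.005 0 0 0 0 0 0; 0.02 0 0 0 0 0 0; 0.04 0 0 0 0 0 0; 0.04 0 0 0 0 0 0; 0.04 0 0 0 0 0 0; 0.04 -0.005 0 0 0 0 0; 0.04 -0.02 0 0 0 0 0'|f; python3 -m inch '0.04 -0.03 0 0 0 0 0; 0.085 -0.04 0 0.015 0 0 0; 0.085 -0.04 0 0.02 0 0 0; 0.085 -0.03 0 0.02 0 0 0; 0.085 0 0 0.01 0 0 0; 0.085 0 0 0 0 0 0'|f
python3 - <<'E'
from h import *
st(); c=viewer.calibration('wrist'); im=snap('wrist','w9')
cv2.imwrite('pics/w9b.png',cv2.resize(im,(800,600),interpolation=cv2.INTER_CUBIC))
np.save('c_w9.npy',c,allow_pickle=True)
E
```

```text
time_s: 62.18 eef_pos: [618.6, 6.4, 72.4] ft_force: [0.0, -0.5, 0.6] opening: 40.0 
time_s: 62.92 eef_pos: [612.7, -59.0, 212.4] ft_force: [-0.1, -0.1, -0.9] opening: 85.0 
t 62.92 tcp [612.7 -59.  212.4] yaw 84.56 F [-0.1 -0.1 -0.9] open 85.0
```

View pics/w9b.png

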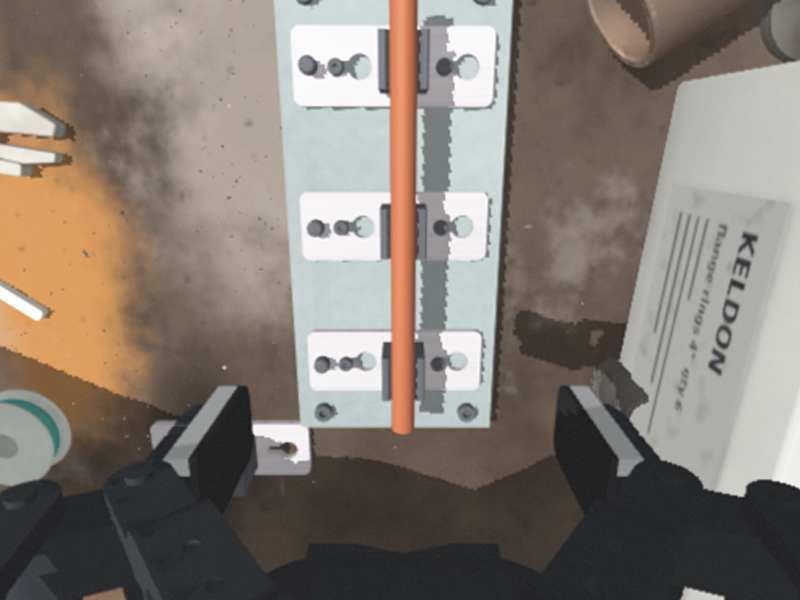

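All three saddles are home with the tube in their Vs. The tube end is at (402,431), and the rest's end at (311,445) looks close to the jig's corner. I'll check pin heights, tube centring and the rest's clearance.

Run:
```python
from h import *
c=np.load('c_w9.npy',allow_pickle=True).item(); s=lambda p:(np.array(p,float)+.5)/1.5625-.5
v=lambda q:((q+.5)*1.5625-.5).round(1)
J=fit(c,[(275,0),(300,427),(491,427),(324,412),(467,412)],[(-70,150,14),(-70,-150,14),(70,-150,14),(-60,-140,20),(60,-140,20)],0,[608.5,-37.7,-5.4])
t=np.radians(-5.4); r=np.array([[np.cos(t),-np.sin(t)],[np.sin(t),np.cos(t)]])
W=lambda x,y,z:np.r_[np.array([608.5,-37.7])+r@[x,y],z]
for y in (95,0,-95): print('pin px driven/up',v(pix(c,W(-50,y,28)))[0],v(pix(c,W(-50,y,38)))[0],'stud',v(pix(c,W(-34,y,25)))[0])
e=world(c,s([(402,430),(402,300)]),50.6); print('tube end in jig',[(r.T@(q[:2]-[608.5,-37.7])).round(1) for q in e])
c2=np.load('c_w2.npy',allow_pickle=True).item()
fit(c2,[(194,283),(257,282),(267,428)],SADC[:3],0,[471,-200,-5.3])
c4=np.load('c_w4.npy',allow_pickle=True).item()
fit(c4,[(304,402),(326,553),(265,557)],SADC[1:],0,[471,-200,-5.3])
print('rest rear-left corner est', (r.T@(np.array([471,-200])+r@[54,22]-[608.5,-37.7])).round(1))
im=cv2.imread('pics/w9.png'); a=cv2.resize(im[5:290,165:335],None,fx=2.1,fy=2.1,interpolation=cv2.INTER_CUBIC)
c5=cv2.resize(cv2.imread('pics/w2.png')[170:290,100:190],None,fx=4,fy=4,interpolation=cv2.INTER_CUBIC)
o=np.zeros((600,800,3),np.uint8); o[:a.shape[0],:a.shape[1]]=a; o[:c5.shape[0],400:400+c5.shape[1]]=c5; cv2.imwrite('pics/chk.png',o)
```

```text
pose [609.5 -37.7  -5.7] res px [[-0.4, -23.0], [1.0, -0.4], [-0.3, 0.1], [-7.0, 4.2], [7.5, 4.6]]
pin px driven/up [307.  65.] [303.9  62.4] stud [335.3  65.7]
pin px driven/up [315.1 228.1] [312.4 230.7] stud [340.9 227.4]
pin px driven/up [321.9 366.3] [319.6 372.5] stud [345.7 364.5]
tube end in jig [array([   4.9, -130.7]), array([  5. , -40.7])]
pose [ 471.6 -201.6   -5.6] res px [[0.8, -0.4], [-1.0, 0.4], [0.1, 0.0]]
pose [ 471.8 -201.    -5.9] res px [[-0.1, 0.9], [-0.1, -0.4], [0.2, -0.5]]
rest rear-left corner est [ -67.6 -152.5]
```

View pics/chk.png

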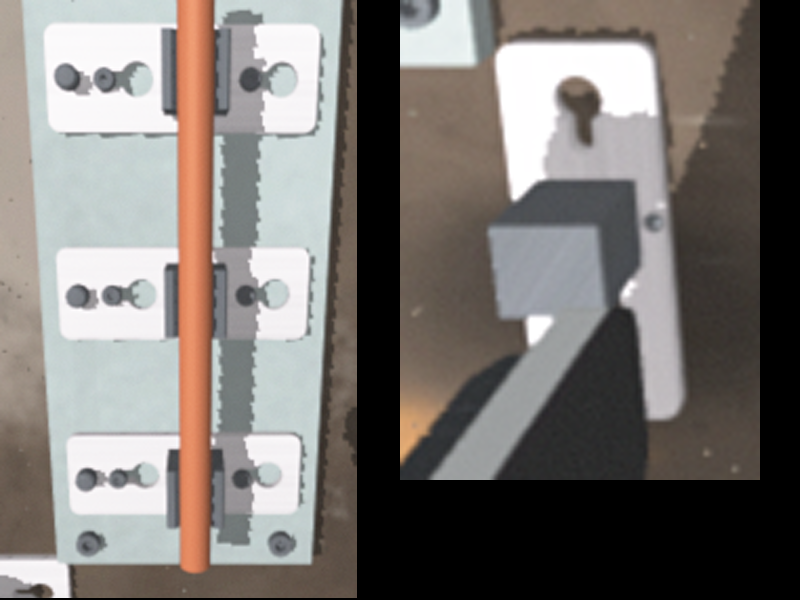

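Run:
```python
from h import *
im=snap('top','t9'); cv2.imwrite('pics/t9b.png',cv2.resize(im[110:260,130:390],None,fx=3,fy=3,interpolation=cv2.INTER_CUBIC))
```

```text
(no output)
```

View pics/t9b.png

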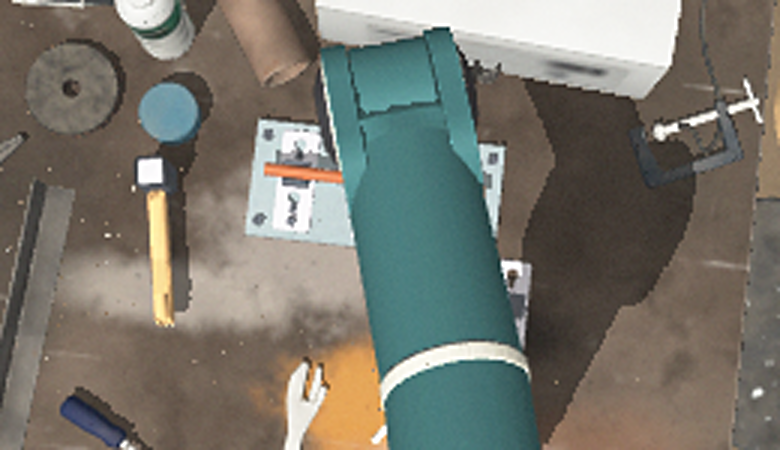

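The hammer stands on its face at (155,172), clear of the jig. The tin at (170,110) and the discs at (72,87) haven't moved, so I'm handing in.

```bash
python3 -c "
from h import *
st();print(arm.hand_in())"
```

```text
t 63.02 tcp [612.7 -57.7 211.7] yaw 84.66 F [-0.2  1.  -0.5] open 85.1
the job is handed in; nothing more can be done
None
```

The changeover is done and handed in at 63 s, with no failed checks.

- **Flat rest:** I slid it off its studs and set it flat on the bench. It lies only about 2–4 mm from the jig's front-right corner, not touching as far as I could measure.
- **Saddles:** All three V saddles were there. Each was lowered over its studs and slid along until it hit a hard stop, which the last pictures show as fully home.
- **Pins:** The hammer drove each pin to a hard stop at the expected height. In the last wrist picture the pin heads match the driven position.
- **Hammer:** It stands on its striking face, well clear of the jig.
- **Tube:** It lies in the three Vs, within about 1 mm of central. It measured at jig x about +5 mm, against a nominal +6 mm. It stopped at the expected height.
- **Bystanders:** The tin and the discs look unmoved in the final top picture.

When checked before pickup, none of the saddles had been knocked aside. The tube read 12.3 mm between the fingers instead of 15 mm. It showed no sign of slipping in the grip.

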